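# Refit a footrest access panel and hold it down

## Task

Lift the blue access panel off its stand by the handle and thread it over the two guide posts of the wooden footrest frame, fastener end over the slot, so that it rests on the green sprung pads. Only then turn the yellow quarter-turn fastener clockwise until it lines up with the two orange marks (and so with the slot beneath it), and press the panel down flush against the frame. Finish while still holding it pressed down, with the fastener in line, and leave the other things on the bench where they are.

Things in the scene. Friction and masses are not known exactly. Their poses are not given: they have to be found in the camera images.
- frame_seat (a point): Wooden footrest frame, a fixed box 290 x 180 x 90 mm (x, y, z). This point is on its flat top, 90 mm above the bench, exactly where the panel's point panel_seat must come; x along the frame's length, z up. Its top has an access opening, two guide posts, a slot towards +x, and five green sprung pads.
- post_a (a point): Tip of a steel guide post, 14 mm thick, standing 31 mm above the frame's top (the last 7 mm taper to 6 mm). It is at x -115, y -55 mm of frame_seat.
- post_b (a point): Tip of the other guide post, the same, at x 105, y 60 mm of frame_seat.
- frame_slot (a point): Centre of the mouth of the slot through the frame's top: 22 mm along x, 46 mm along y; at x 80, y 0 mm of frame_seat. Axes as the frame's.
- pads (a joint): Five green sprung pads in the frame's top that move together, m: 0 = standing 12 mm proud, 0.012 = pushed level with the top. They carry the panel's weight (its underside then 12 mm above the frame); a further push of 7 to 9 N by hand brings the panel flush. Let go, they lift it again.
- panel: Blue access panel, loose, 260 x 160 x 12 mm, 0.3 to 0.55 kg. Origin on its underside below the handle; it reaches from x -135 to 125 mm, y -80 to 80 mm. Two 19 mm round holes at x -115, y -55 and x 105, y 60 mm fit over the posts, one way round only (panel x along frame x). At first it lies on the stand, underside 40 mm above the bench.
- panel_seat (a point): The panel's origin as a point: on its underside, directly below the handle. Panel x runs along its length towards the fastener, z up.
- panel_handle (a point): Black handle block on the panel, above panel_seat: 50 mm along panel x, 18 mm wide along y, 40 mm high from the panel's top. This point is on its axis, 26 mm above the panel's top, 38 mm above the underside.
- fastener_grip (a point): Quarter-turn fastener, 80 mm from the handle along panel +x: yellow wing 40 mm long (own y), 12 mm wide (own x), its top 40 mm above the panel's top, on a steel disc 34 mm wide, 6.5 mm high. This point is on its axis, 26 mm above the panel's top (38 mm above the underside), and turns with the wing. It stays where it is left (friction 0.04 Nm).
- fastener (a joint): Angle of wing and crossbar in the panel, rad, positive counter-clockwise from above; 0: along panel y, in line with the orange marks and the slot. Starts at 0.8 to 1.35; stops at -0.4 and 1.57. The crossbar, 36 x 10 mm under the panel, parallel to the wing, reaches 10.5 mm below the underside: crosswise it stops the panel from going down, in line it enters the slot.
- stand: Fixed plywood stand, 270 x 150 mm, with two battens across it at x -112 and 120 mm, tops 40 mm above the bench. Origin under its centre, x along its length.
- tin: Bystander: small copper tin of tacks between the frame and the stand, 42 mm across, 35 mm high. Origin at the middle of its underside.
- glue: Bystander: glue bottle with a red cap, 60 mm across, 160 mm high. Origin at the middle of its underside.
- hammer: Bystander: hammer with wooden handle, 260 mm long. Origin at mid-length, on its underside; lies along its x.
- screwdriver: Bystander: green-handled screwdriver, 200 mm long. Origin at mid-length, on its underside; lies along its x.
- reel: Bystander: cardboard reel, 90 mm across, 50 mm high. Origin at the middle of its underside.
- chair_leg: Bystander: turned dark wooden chair leg standing upright, 52 mm across, 150 mm high. Origin at the middle of its underside.

How it is judged:
By the outcome, as a careful person would: the job done as asked, in the order asked, and still so for the second after the job is handed in, while the arm keeps its last pose, push and grip.
It also fails if it takes over 56 s, if anything falls off the work surface, if the arm or the gripper's body presses on something with over 40 N, if the wrist force passes 120 N, or if a joint passes its speed limit or range.

## Robot

A 6-joint arm with a two-finger parallel gripper is mounted at the origin on the work surface. World frame = base frame: x ahead of the robot, y to its left, z up, the work surface at z = 0. Lengths are in m, angles in rad, forces in N, time in s.
With the tool pointing down it reaches from about 0.325 to 0.9 m from the base axis. Payload 6.1 kg.
Tool frame: the origin (TCP) lies midway between the tips of the shut fingers; the grasp point (between the pads) lies 19 mm behind it; z points along the fingers, y is the direction in which the jaws open and shut (so a half turn about z gives the same grasp; the last joint's range is limited). The gripper opens to 87 mm and grips with 3 to 60 N. Pads are 19 mm wide; open, the fingers measure 117 mm over their backs; the gripper's body (75 mm by 190 mm) begins 51 mm behind the grasp point.
Start: joints at [1.094, 0.22, 1.526, -0, 1.395, -0.126], TCP at [0.215, 0.587, 0.223] pointing down, gripper open.
Joint ranges: [-2.98, 2.98], [-0.91, 2.08], [0.09, 2.57], [-1.24, 4.39], [0.2, 2.65], [-2.68, 2.68]. Speed limits (rad/s): [2.57, 2.57, 3.01, 3.14, 3.14, 3.14].

## Interface

Orientations are given as a rotation vector (axis times angle).
In Python, from workcell import r gives the robot as it stands.
- The arm moves only by the tool carry_out, never from a script. Its argument "deltas" is a list of rows, each an object of numbers: "tx", "ty", "tz": the shift along the tool's x, y, z in units of 40 mm (1.0 is 40 mm); "rx", "ry", "rz": the turn, a rotation vector about the tool's x, y, z in units of 6 degrees (1.0 is 6 degrees); "gripper": the closure, from 0 (fully open) to 1 (shut). In form: [{"tx": .., "ty": .., "tz": .., "rx": .., "ry": .., "rz": .., "gripper": ..}, ...]. A call has 1 to 12 rows; each row shifts and turns the commanded pose from where the row before left it, along the tool's axes as they then stand; what a row does not reach is not made up. A row lasts 1/12 s, in which the tool goes at most 41.7 mm and 7.16 degrees, less where a joint would pass 70% of its speed; a pose out of reach is approached as far as the arm can. A call is refused whole if a number of a shift passes 1 or a number of a turn 1, either way. A call with a gripper value outside its range is refused whole. The fingers move at their own pace and stop on an object; the grip force is fixed at half the most. Time passes only in rows, so rows that do not move let the fingers close. It gives the time, the measured TCP pose, the force and the opening at its end, in the units of the state.
- r.get_state(): the state, without advancing time (a new reading comes with each control period).
- r.get_image(name): name is "scene" or "top" or "wrist"; returns a dict with "color" (400x640x3 uint8, red, green, blue), "fx", "fy", "cx", "cy" (pixels), "eye" and "attitude" of the camera in the world; the wrist camera has in their place "mount" (4x4, takes a point from camera to tool coordinates, whose origin is the TCP and whose axes are the flange's). Camera axes: x right, y down, z forward; pixel columns grow to the right and rows downward; lengths in m; the calibration is good to about 2 mm. A picture is of the moment at which its call begins: read the wrist's pose just before it. There is no depth.
- r.hand_in(): hands the job in, once; it reports no verdict.
The state is a dict: "clock": time; "joint_positions": joint angles; "qvel": joint speeds; "joint_efforts": joint torques, N m; "tcp_pos": TCP position; "ee_rot": TCP orientation; "contact_force": force on the tool from outside, world axes, zero at the start; "moment": the same for the moment, N m; "opening": opening from 0.0 (shut) to 1.0 (fully open).
Only numpy, scipy, OpenCV 4.12 (cv2) and the standard library are available. Lean on these libraries where they do the work, as an engineer would, in place of code of your own. Each camera call takes 0.05 s, during which the arm holds its last target.

## Working session

There is one attempt and no reset: what is moved stays moved. The work goes in short steps, Python scripts to look and compute and a tool call to move; the robot and the scene stay as the last step left them, time stands still between calls to the robot, and variables do not carry over. Pictures are saved under pics/ and viewed, and the job is handed in when it is done.

Besides the shell and the picture viewer there is one more tool, called after "Request:" in YAML: its name, and indented under it one key for each argument. carry_out: Moves the arm, as the interface text tells. Its arguments: {"type":"object","properties":{"deltas":{"type":"array","items":{"type":"object","properties":{"tx":{"type":"number"},"ty":{"type":"number"},"tz":{"type":"number"},"rx":{"type":"number"},"ry":{"type":"number"},"rz":{"type":"number"},"gripper":{"type":"number"}}}}},"required":["deltas"]}

```bash
mkdir -p pics; ls; python3 - <<'E'
from workcell import r
import cv2
s=r.get_state();print(s)
for n in ["scene","top","wrist"]:
    d=r.get_image(n);cv2.imwrite(f"pics/{n}0.png",d["color"][:,:,::-1])
    print(n,{k:v for k,v in d.items() if k!="color"})
E
```

```text
pics
{'clock': 0.0, 'joint_positions': array([ 1.09387835e+00,  2.21223832e-01,  1.52762656e+00,  3.49301324e-05,
        1.39474256e+00, -1.26134057e-01]), 'qvel': array([ 1.30194509e-03,  2.60396543e-04, -1.64376905e-04, -5.54640008e-05,
        1.97065223e-05,  1.59892650e-03]), 'joint_efforts': array([ 2.30558413e-03, -4.94610786e+01, -3.87378323e+01,  7.01345061e-02,
        5.73600142e-02, -1.71006745e-04]), 'tcp_pos': array([0.2144868 , 0.58636053, 0.22143054]), 'ee_rot': array([-5.48089255e-01, -3.09277469e+00,  2.98366231e-03]), 'contact_force': array([ 0.64802276, -0.03089207,  0.82452125]), 'moment': array([ 0.02734921,  0.02613505, -0.04719519]), 'opening': 1.0034714183023727}
scene {'fx': 394.20190034900537, 'fy': 394.20190034900537, 'cx': 322.5631352561377, 'cy': 199.16076032217404, 'eye': array([1.37146764, 0.09913701, 1.01949509]), 'attitude': array([-1.70535311, -1.92013419,  0.71065229])}
top {'fx': 468.5214666321921, 'fy': 468.5214666321921, 'cx': 320.86743826700547, 'cy': 206.03689054917848, 'eye': array([ 0.26510412, -0.00735354,  1.62166868]), 'attitude': array([-2.10269199,  2.11444433, -0.22668483])}
wrist {'fx': 303.9372527491183, 'fy': 303.9372527491183, 'cx': 320.93298540867715, 'cy': 198.78317192301944, 'mount': array([[-5.96182748e-04, -9.54060750e-01, -2.99612634e-01,
         8.43582602e-02],
       [ 9.99999817e-01, -5.37490020e-04, -2.78307714e-04,
         1.55153285e-03],
       [ 1.04483665e-04, -2.99612745e-01,  9.54060895e-01,
        -1.64008982e-01],
       [ 0.00000000e+00,  0.00000000e+00,  0.00000000e+00,
         1.00000000e+00]])}
```

View pics/scene0.png

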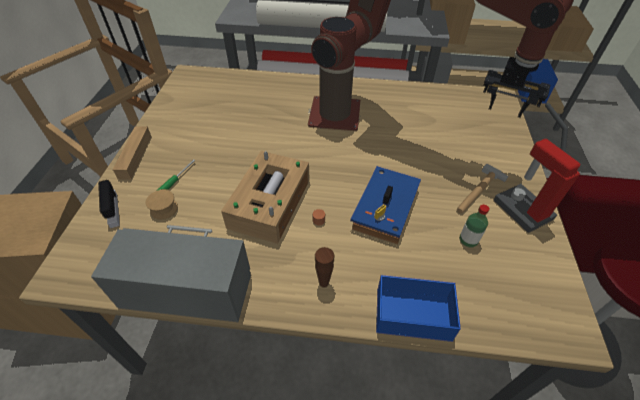

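View pics/top0.png

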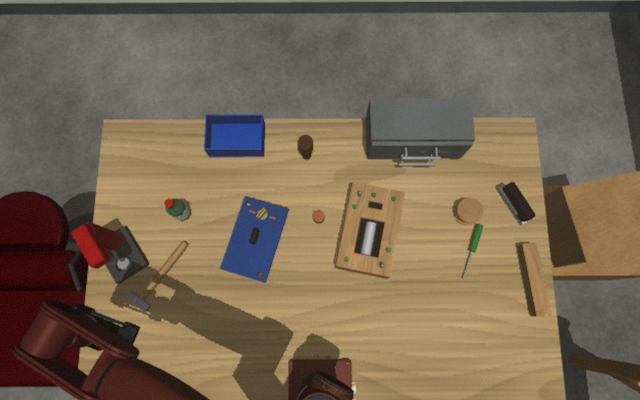

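View pics/wrist0.png

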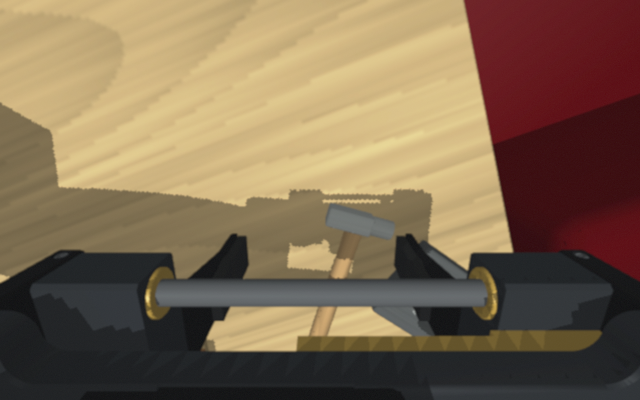

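The top view shows the panel around (255,238) with its fastener near (262,214). The frame is around (371,230), with the slot at (376,205) and posts near (359,193) and (381,265). I'll enlarge both areas.

```bash
cat > h.py <<'E'
import numpy as np,cv2
from scipy.spatial.transform import Rotation as R
from workcell import r
def cam(n):
    s=r.get_state(); d=r.get_image(n)
    if n=="wrist":
        T=np.eye(4);T[:3,:3]=R.from_rotvec(s["ee_rot"]).as_matrix();T[:3,3]=s["tcp_pos"]
        M=T@d["mount"]
    else:
        M=np.eye(4);M[:3,:3]=R.from_rotvec(d["attitude"]).as_matrix();M[:3,3]=d["eye"]
    return d["color"][:,:,::-1].copy(),np.array([d["fx"],d["fy"],d["cx"],d["cy"]]),M
def unproj(K,M,uv,z):
    uv=np.atleast_2d(uv).astype(float)
    v=np.c_[(uv[:,0]-K[2])/K[0],(uv[:,1]-K[3])/K[1],np.ones(len(uv))]@M[:3,:3].T
    t=(z-M[2,3])/v[:,2]
    return M[:3,3]+v*t[:,None]
def proj(K,M,P):
    p=(np.atleast_2d(P)-M[:3,3])@M[:3,:3]
    return np.c_[K[0]*p[:,0]/p[:,2]+K[2],K[1]*p[:,1]/p[:,2]+K[3]]
def crop(im,x0,y0,w,h,s,fn):
    cv2.imwrite(fn,cv2.resize(im[y0:y0+h,x0:x0+w],None,fx=s,fy=s,interpolation=cv2.INTER_CUBIC))
E
python3 - <<'E'
import cv2
im=cv2.imread("pics/top0.png")
from h import crop
crop(im,210,180,200,110,4,"pics/topc.png")
im=cv2.imread("pics/scene0.png")
crop(im,220,145,200,105,4,"pics/scc.png")
E
```

```text
(no output)
```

View pics/topc.png

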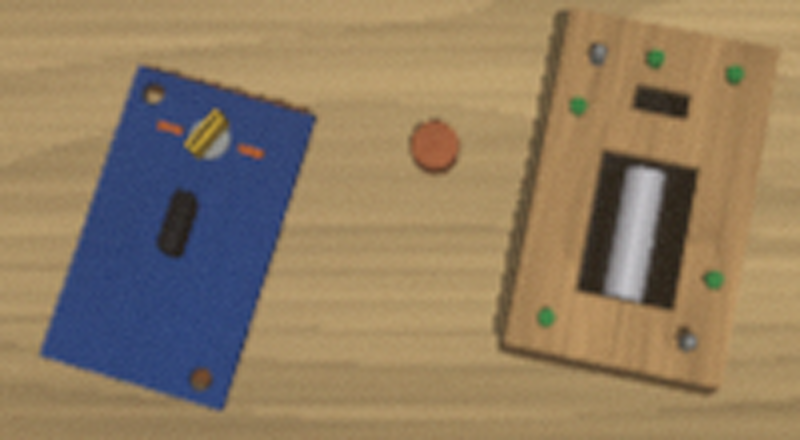

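View pics/scc.png

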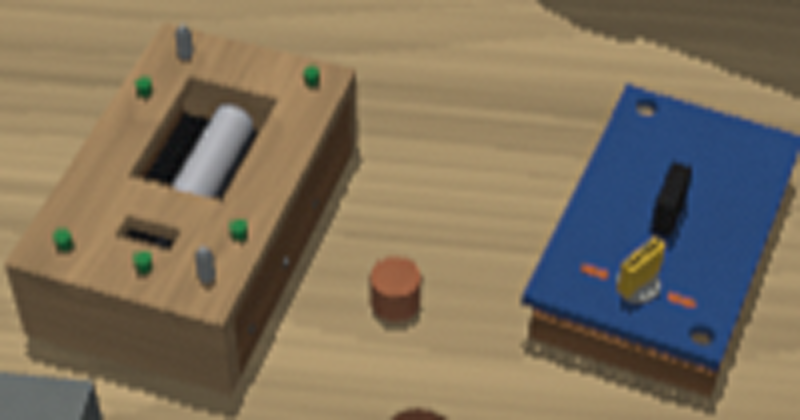

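```bash
cat > fit.py <<'E'
from h import *
from scipy.optimize import least_squares
C={n:cam(n) for n in("top","scene")}
def un(n,p):
    o={"top":(210,180),"scene":(220,145)}[n]
    return (np.array(p,float)+.5)/4-.5+o
pan=[("top",140,66,125,80,12),("top",316,114,125,-80,12),("top",222,411,-135,-80,12),("top",42,355,-135,80,12),("top",153,93,105,60,12),("top",201,378,-115,-55,12),
("scene",628,87,-135,-80,12),("scene",525,303,125,-80,12),("scene",722,362,125,80,12),("scene",702,335,105,60,12),("scene",646,107,-115,-55,12)]
fr=[("top",598,47,105,60,31),("top",687,334,-115,-55,31),("top",661,101,80,0,0),("scene",205,252,105,60,31),("scene",183,30,-115,-55,31),("scene",149,232,80,0,0)]
def fit(obs,z0,g):
    def f(q):
        out=[]
        for n,u,v,x,y,z in obs:
            c,s=np.cos(q[2]),np.sin(q[2])
            P=[q[0]+(c*x-s*y)/1e3,q[1]+(s*x+c*y)/1e3,z0+z/1e3]
            out.append((proj(C[n][1],C[n][2],P)[0]-un(n,(u,v))))
        return np.ravel(out)
    s=least_squares(f,g); print(s.x,np.degrees(s.x[2]));print(f(s.x).reshape(-1,2).round(2)); return s.x
P=fit(pan,.04,[.5,.2,0]);F=fit(fr,.09,[.5,-.2,0])
E
python3 fit.py
```

```text
[ 0.50384749  0.21642427 -0.28514202] -16.337434030759876
[[-1.2  -1.03]
 [-0.77 -0.51]
 [-0.06 -0.99]
 [-0.86 -0.39]
 [-0.72 -0.78]
 [-0.18 -0.68]
 [-1.06 -1.4 ]
 [-0.93 -2.2 ]
 [-0.54 -0.49]
 [-0.1  -0.71]
 [-0.47 -0.73]]
[ 0.52663926 -0.17048522 -0.21063972] -12.068766870713716
[[-0.42 -0.54]
 [-0.16  0.29]
 [-0.69 -1.15]
 [-0.58 -0.88]
 [-0.18 -1.13]
 [-0.24 -0.15]]
```

```bash
cat >> h.py <<'E'
def plan(xyz,yawdeg,rows=None):
    """rows: splits; prints per-row unit deltas if motion split evenly: rotate rz linearly, translation in tool frame (turn first or shift with yaw)"""
    s=r.get_state();Rt=R.from_rotvec(s["ee_rot"])
    Rg=R.from_euler("z",yawdeg,degrees=True)*R.from_matrix(np.diag([1,-1,-1.]))
    d=Rt.inv().apply(np.array(xyz)-s["tcp_pos"])/.04
    w=np.degrees((Rt.inv()*Rg).as_rotvec())/6
    x=Rt.as_matrix()[:,0]
    print("t",round(s["clock"],2),"tcp",s["tcp_pos"].round(4),"yaw",np.degrees(np.arctan2(x[1],x[0])).round(2),"F",s["contact_force"].round(1),"M",s["moment"].round(2),"open",round(s["opening"],3))
    print("tot tool-frame shift units",d.round(3),"rot units",w.round(3))
E
python3 - <<'E'
from h import *
plan([.504,.216,.221],163.7)
_,K,M=cam("top"); print(unproj(K,M,[[306,155]],0), unproj(K,M,[[305,138]],.15),unproj(K,M,[[165,203]],.16),unproj(K,M,[[318,217]],.035))
E
```

```text
t 0.25 tcp [0.2146 0.5867 0.222 ] yaw 159.9 F [-0.2  0.3 -0. ] M [-0.01  0.02 -0.01] open 1.001
tot tool-frame shift units [-9.978 -6.217  0.029] rot units [-0.009 -0.002 -0.633]
[[0.80728108 0.04420473 0.        ]] [[0.81629437 0.04282622 0.15      ]] [[0.59546711 0.48976666 0.16      ]] [[0.57126712 0.00144522 0.035     ]]
```

Request:
carry_out:
  deltas:
    - {"tx":-0.83,"ty":-0.518}
    - {"tx":-0.83,"ty":-0.518}
    - {"tx":-0.83,"ty":-0.518}
    - {"tx":-0.83,"ty":-0.518}
    - {"tx":-0.83,"ty":-0.518}
    - {"tx":-0.83,"ty":-0.518}
    - {"tx":-0.83,"ty":-0.518}
    - {"tx":-0.83,"ty":-0.518}
    - {"tx":-0.83,"ty":-0.518}
    - {"tx":-0.83,"ty":-0.518}
    - {"tx":-0.83,"ty":-0.518}
    - {"tx":-0.83,"ty":-0.518,"rz":-0.633}

```text
schema error: expected keys tx, ty, tz, rx, ry, rz, gripper
```

Request:
carry_out:
  deltas:
    - {"tx":0}
    - {"tx":0}
    - {"tx":0}
    - {"tx":0}

```text
schema error: expected keys tx, ty, tz, rx, ry, rz, gripper
```

```bash
python3 - <<'E'
from h import *
plan([.504,.216,.221],163.7)
im,K,M=cam("wrist"); cv2.imwrite("pics/w1.png",im); np.savez("w1.npz",K=K,M=M)
E
```

```text
t 0.3 tcp [0.2147 0.5867 0.2221] yaw 159.9 F [-0.3 -0.   0.2] M [-0.01 -0.01  0.  ] open 0.999
tot tool-frame shift units [-9.977 -6.219  0.032] rot units [-0.006 -0.    -0.633]
```

View pics/w1.png

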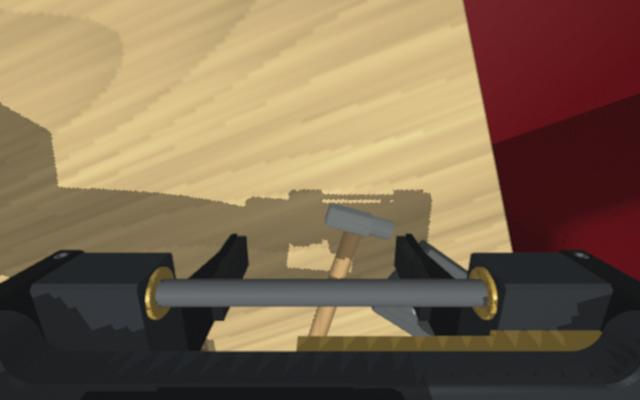

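Request:
carry_out:
  deltas:
    - {"tx":-0.665,"ty":-0.525,"tz":-0.12,"rx":0,"ry":0,"rz":0,"gripper":0}
    - {"tx":-0.665,"ty":-0.525,"tz":-0.12,"rx":0,"ry":0,"rz":0,"gripper":0}
    - {"tx":-0.665,"ty":-0.525,"tz":-0.12,"rx":0,"ry":0,"rz":0,"gripper":0}
    - {"tx":-0.665,"ty":-0.525,"tz":-0.12,"rx":0,"ry":0,"rz":0,"gripper":0}
    - {"tx":-0.665,"ty":-0.525,"tz":-0.12,"rx":0,"ry":0,"rz":0,"gripper":0}
    - {"tx":-0.665,"ty":-0.525,"tz":-0.12,"rx":0,"ry":0,"rz":0,"gripper":0}
    - {"tx":-0.665,"ty":-0.525,"tz":-0.12,"rx":0,"ry":0,"rz":0,"gripper":0}
    - {"tx":-0.665,"ty":-0.525,"tz":-0.12,"rx":0,"ry":0,"rz":0,"gripper":0}
    - {"tx":-0.665,"ty":-0.525,"tz":-0.12,"rx":0,"ry":0,"rz":0,"gripper":0}
    - {"tx":-0.665,"ty":-0.525,"tz":-0.12,"rx":0,"ry":0,"rz":0,"gripper":0}
    - {"tx":-0.665,"ty":-0.525,"tz":-0.12,"rx":0,"ry":0,"rz":0,"gripper":0}
    - {"tx":-0.665,"ty":-0.525,"tz":-0.12,"rx":0,"ry":0,"rz":-0.63,"gripper":0}

```text
clock: 1.35
tcp_pos: [0.4285, 0.2391, 0.2806]
ee_rot: [0.446, 3.109, 0.001]
contact_force: [0.3, 0.6, 0.4]
opening: 0.999
```

Request:
carry_out:
  deltas:
    - {"tx":0,"ty":0,"tz":0,"rx":0,"ry":0,"rz":0,"gripper":0}
    - {"tx":0,"ty":0,"tz":0,"rx":0,"ry":0,"rz":0,"gripper":0}
    - {"tx":0,"ty":0,"tz":0,"rx":0,"ry":0,"rz":0,"gripper":0}

```text
clock: 1.6
tcp_pos: [0.4277, 0.2408, 0.28]
ee_rot: [-0.448, -3.109, -0.001]
contact_force: [0.4, 0.4, 0.3]
opening: 0.998
```

```bash
python3 - <<'E'
from h import *
plan([.504,.216,.221],163.7)
im,K,M=cam("wrist"); cv2.imwrite("pics/w1.png",im); np.savez("w1.npz",K=K,M=M)
E
```

```text
t 1.6 tcp [0.4277 0.2408 0.28  ] yaw 163.59 F [0.4 0.4 0.3] M [ 0.03  0.01 -0.02] open 0.998
tot tool-frame shift units [-2.006 -0.057  1.475] rot units [ 0.004 -0.005 -0.018]
```

View pics/w1.png

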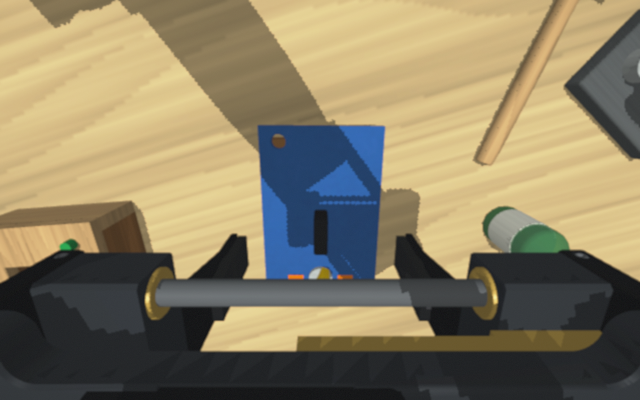

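The wrist view shows the hole at (279,141), the handle at (320,232) and the fastener partly hidden at (320,274). Moving forward will bring more of it into view.

Request:
carry_out:
  deltas:
    - {"tx":-0.75,"ty":0,"tz":0,"rx":0,"ry":0,"rz":0,"gripper":0}
    - {"tx":-0.75,"ty":0,"tz":0,"rx":0,"ry":0,"rz":0,"gripper":0}
    - {"tx":-0.75,"ty":0,"tz":0,"rx":0,"ry":0,"rz":0,"gripper":0}
    - {"tx":0,"ty":0,"tz":0,"rx":0,"ry":0,"rz":0,"gripper":0}
    - {"tx":0,"ty":0,"tz":0,"rx":0,"ry":0,"rz":0,"gripper":0}
    - {"tx":0,"ty":0,"tz":0,"rx":0,"ry":0,"rz":0,"gripper":0}

```text
clock: 2.15
tcp_pos: [0.5132, 0.2165, 0.2795]
ee_rot: [-0.444, -3.108, 0.0]
contact_force: [-1.2, -0.8, 0.5]
opening: 1.0
```

```bash
python3 - <<'E'
from h import *
plan([.504,.216,.221],163.7)
im,K,M=cam("wrist"); cv2.imwrite("pics/w2.png",im); np.savez("w2.npz",K=K,M=M)
crop(im,220,40,200,150*1+60,3.8 if 0 else 2.85,"pics/w2c.png")
E
```

```text
t 2.15 tcp [0.5132 0.2165 0.2795] yaw 163.76 F [-1.2 -0.8  0.5] M [-0.04  0.04 -0.02] open 1.0
tot tool-frame shift units [ 0.214 -0.076  1.463] rot units [-0.004 -0.016  0.01 ]
```

View pics/w2.png

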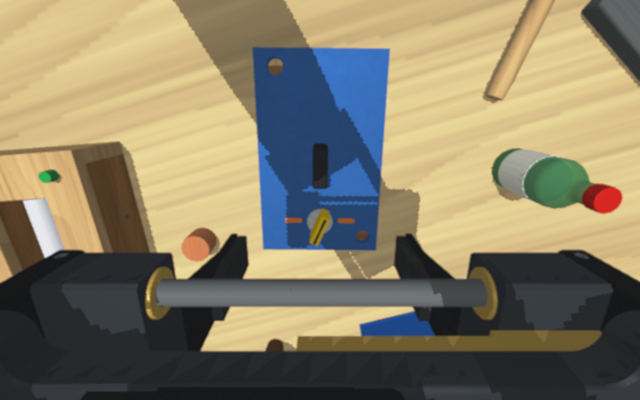

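View pics/w2c.png

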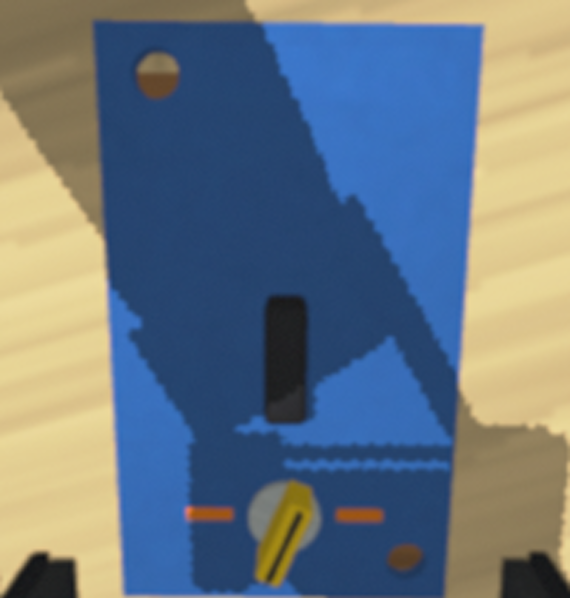

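```bash
cat > fit2.py <<'E'
from h import *
from scipy.optimize import least_squares
def fitp(K,M,obs,z0,g):
    f=lambda q:np.ravel([proj(K,M,[q[0]+(np.cos(q[2])*x-np.sin(q[2])*y)/1e3,q[1]+(np.sin(q[2])*x+np.cos(q[2])*y)/1e3,z0+z/1e3])[0]-np.array([u,v]) for u,v,x,y,z in obs])
    s=least_squares(f,g);print(s.x.round(4),"yaw",np.degrees(s.x[2]).round(2));print(f(s.x).reshape(-1,2).round(2).tolist());return s.x
E
python3 - <<'E'
from fit2 import *
d=np.load("w2.npz");K,M=d["K"],d["M"]
un=lambda u,v:((u+.5)/2.85-.5+220,(v+.5)/2.85-.5+40)
o=[(94,20,-135,-80,12),(484,25,-135,80,12),(443,596,125,80,12),(125,596,125,-80,12),(157,75,-115,-55,12),(405,557,105,60,12),(285,515,80,0,12)]
q=fitp(K,M,[(*un(u,v),x,y,z) for u,v,x,y,z in o],.04,[.5,.2,-.28])
for a,b in [((303,488),(268,581)),((300,514),(271,574))]:
    P=unproj(K,M,[un(*a),un(*b)],.092);w=P[0]-P[1];an=np.degrees(np.arctan2(w[1],w[0]))
    print(P.round(4),np.linalg.norm(w),an,(an-np.degrees(q[2])-90)%180)
print(unproj(K,M,[un(285,360),un(265,300)],.092))
E
```

```text
[ 0.5019  0.2202 -0.2929] yaw -16.78
[[-0.15, 0.17], [-0.05, -0.27], [0.46, 0.64], [-0.37, -0.28], [-0.21, -0.34], [0.45, 1.32], [-0.05, -0.94]]
[[0.5551 0.2123 0.092 ]
 [0.593  0.1852 0.092 ]] 0.0465921072822139 144.44313600194036 71.2245909074411
[[0.5662 0.2077 0.092 ]
 [0.5901 0.1875 0.092 ]] 0.03129894160487852 139.62152071511926 66.40297562062
[[0.4992802  0.22058061 0.092     ]
 [0.47350738 0.21974095 0.092     ]]
```

```bash
python3 - <<'E'
from h import *
plan([.5025,.219,.061],163.3)
E
```

```text
t 2.2 tcp [0.5131 0.2165 0.2798] yaw 163.77 F [-0.  -0.2  0.1] M [-0.01 -0.1   0.02] open 0.999
tot tool-frame shift units [ 0.266 -0.013  5.471] rot units [-0.002 -0.01   0.079]
```

Request:
carry_out:
  deltas:
    - {"tx":0.266,"ty":-0.013,"tz":0.9,"rx":0,"ry":0,"rz":0.08,"gripper":0}
    - {"tx":0,"ty":0,"tz":0.9,"rx":0,"ry":0,"rz":0,"gripper":0}
    - {"tx":0,"ty":0,"tz":0.9,"rx":0,"ry":0,"rz":0,"gripper":0}
    - {"tx":0,"ty":0,"tz":0.9,"rx":0,"ry":0,"rz":0,"gripper":0}
    - {"tx":0,"ty":0,"tz":0.7,"rx":0,"ry":0,"rz":0,"gripper":0}
    - {"tx":0,"ty":0,"tz":0.5,"rx":0,"ry":0,"rz":0,"gripper":0}
    - {"tx":0,"ty":0,"tz":0.4,"rx":0,"ry":0,"rz":0,"gripper":0}
    - {"tx":0,"ty":0,"tz":0.2,"rx":0,"ry":0,"rz":0,"gripper":0}
    - {"tx":0,"ty":0,"tz":0,"rx":0,"ry":0,"rz":0,"gripper":0}
    - {"tx":0,"ty":0,"tz":0,"rx":0,"ry":0,"rz":0,"gripper":0}

```text
clock: 3.03
tcp_pos: [0.5037, 0.2184, 0.0648]
ee_rot: [0.458, 3.108, 0.0]
contact_force: [0.7, 0.3, 0.3]
opening: 1.002
```

```bash
python3 - <<'E'
from h import *
plan([.5025,.219,.061],163.3)
im,K,M=cam("wrist"); cv2.imwrite("pics/w3.png",im); np.savez("w3.npz",K=K,M=M)
im,K,M=cam("scene"); crop(im,270,60,200,150,4,"pics/s3.png")
E
```

```text
t 3.03 tcp [0.5037 0.2184 0.0648] yaw 163.25 F [0.7 0.3 0.3] M [-0.02 -0.   -0.02] open 1.002
tot tool-frame shift units [0.033 0.006 0.094] rot units [ 0.002  0.002 -0.008]
```

View pics/w3.png

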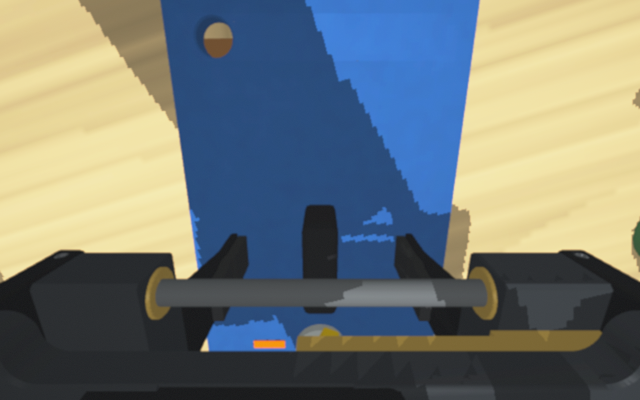

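View pics/s3.png

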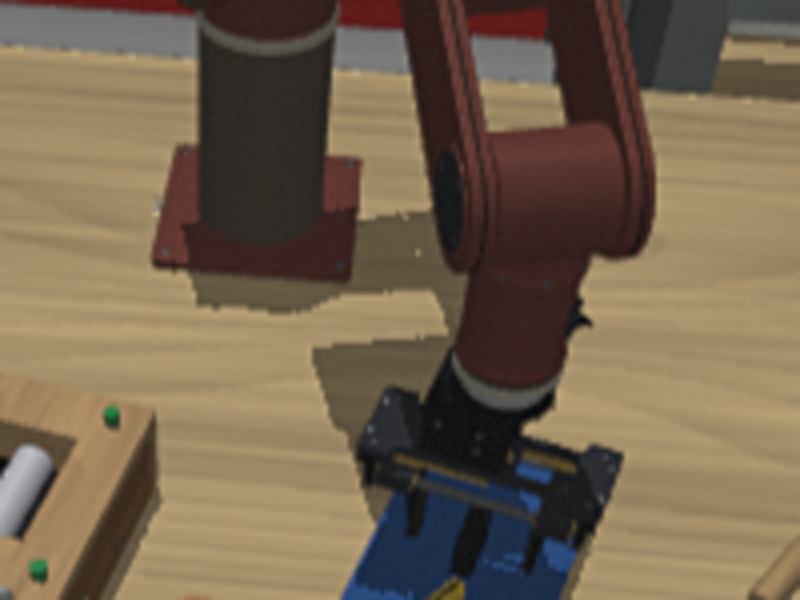

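The handle sits centrally between the fingers at (320,258). I'll go down a touch more and close.

Request:
carry_out:
  deltas:
    - {"tx":0,"ty":0,"tz":0.08,"rx":0,"ry":0,"rz":0,"gripper":0.3}
    - {"tx":0,"ty":0,"tz":0,"rx":0,"ry":0,"rz":0,"gripper":1}
    - {"tx":0,"ty":0,"tz":0,"rx":0,"ry":0,"rz":0,"gripper":1}
    - {"tx":0,"ty":0,"tz":0,"rx":0,"ry":0,"rz":0,"gripper":1}
    - {"tx":0,"ty":0,"tz":0,"rx":0,"ry":0,"rz":0,"gripper":1}
    - {"tx":0,"ty":0,"tz":0,"rx":0,"ry":0,"rz":0,"gripper":1}
    - {"tx":0,"ty":0,"tz":0,"rx":0,"ry":0,"rz":0,"gripper":1}
    - {"tx":0,"ty":0,"tz":0,"rx":0,"ry":0,"rz":0,"gripper":1}
    - {"tx":0,"ty":0,"tz":0,"rx":0,"ry":0,"rz":0,"gripper":1}
    - {"tx":0,"ty":0,"tz":0,"rx":0,"ry":0,"rz":0,"gripper":1}
    - {"tx":0,"ty":0,"tz":0,"rx":0,"ry":0,"rz":0,"gripper":1}

```text
clock: 4.05
tcp_pos: [0.5039, 0.2178, 0.0609]
ee_rot: [-0.459, -3.108, 0.0]
contact_force: [-0.0, 0.3, 0.1]
opening: 0.248
```

Request:
carry_out:
  deltas:
    - {"tx":0,"ty":0,"tz":0,"rx":0,"ry":0,"rz":0,"gripper":1}
    - {"tx":0,"ty":0,"tz":0,"rx":0,"ry":0,"rz":0,"gripper":1}
    - {"tx":0,"ty":0,"tz":0,"rx":0,"ry":0,"rz":0,"gripper":1}
    - {"tx":0,"ty":0,"tz":0,"rx":0,"ry":0,"rz":0,"gripper":1}
    - {"tx":0,"ty":0,"tz":0,"rx":0,"ry":0,"rz":0,"gripper":1}

```text
clock: 4.47
tcp_pos: [0.5039, 0.2178, 0.0609]
ee_rot: [-0.459, -3.108, 0.0]
contact_force: [0.0, -0.3, 0.2]
opening: 0.202
```

```bash
python3 - <<'E'
from h import *
plan([.5025,.219,.061],163.3)
E
```

```text
t 4.47 tcp [0.5039 0.2178 0.0609] yaw 163.2 F [ 0.  -0.3  0.2] M [-0.05  0.03  0.04] open 0.202
tot tool-frame shift units [ 0.043  0.02  -0.002] rot units [-0.001 -0.001 -0.017]
```

```bash
python3 - <<'E'
from h import *
plan([.56,.17,.36],163.2)
s=r.get_state()
d=r.get_image("wrist");m=d["mount"];K=np.array([d[k] for k in("fx","fy","cx","cy")])
T=np.eye(4);T[:3,:3]=R.from_rotvec(s["ee_rot"]).as_matrix();T[:3,3]=[.56,.17,.36];M=T@m
c,sn=np.cos(-.21),np.sin(-.21)
print(proj(K,M,[[.5266+c*x-sn*y,-.1705+sn*x+c*y,z] for x,y,z in[(.105,.06,.121),(-.115,-.055,.121),(.08,0,.09)]]))
E
```

```text
t 4.47 tcp [0.5039 0.2178 0.0609] yaw 163.2 F [ 0.  -0.3  0.2] M [-0.05  0.03  0.04] open 0.202
tot tool-frame shift units [-1.687 -0.738 -7.477] rot units [-0.001 -0.001  0.   ]
[[143.3313248  277.00164026]
 [ 13.35221062 136.19611506]
 [113.0923638  255.39859829]]
```

Request:
carry_out:
  deltas:
    - {"tx":0,"ty":0,"tz":-0.2,"rx":0,"ry":0,"rz":0,"gripper":1}
    - {"tx":0,"ty":0,"tz":-0.4,"rx":0,"ry":0,"rz":0,"gripper":1}
    - {"tx":0,"ty":0,"tz":-0.6,"rx":0,"ry":0,"rz":0,"gripper":1}
    - {"tx":-0.3,"ty":-0.1,"tz":-0.8,"rx":0,"ry":0,"rz":0,"gripper":1}
    - {"tx":-0.5,"ty":-0.2,"tz":-0.8,"rx":0,"ry":0,"rz":0,"gripper":1}
    - {"tx":-0.6,"ty":-0.2,"tz":-0.8,"rx":0,"ry":0,"rz":0,"gripper":1}
    - {"tx":-0.6,"ty":-0.2,"tz":-0.8,"rx":0,"ry":0,"rz":0,"gripper":1}
    - {"tx":-0.6,"ty":-0.2,"tz":-0.8,"rx":0,"ry":0,"rz":0,"gripper":1}
    - {"tx":-0.6,"ty":-0.2,"tz":-0.8,"rx":0,"ry":0,"rz":0,"gripper":1}
    - {"tx":-0.5,"ty":-0.1,"tz":-0.7,"rx":0,"ry":0,"rz":0,"gripper":1}
    - {"tx":-0.3,"ty":-0.1,"tz":-0.5,"rx":0,"ry":0,"rz":0,"gripper":1}
    - {"tx":-0.2,"ty":0,"tz":-0.3,"rx":0,"ry":0,"rz":0,"gripper":1}

```text
clock: 5.52
tcp_pos: [0.6512, 0.1178, 0.364]
ee_rot: [0.461, 3.104, 0.0]
contact_force: [-0.2, -0.0, -3.9]
opening: 0.204
```

Request:
carry_out:
  deltas:
    - {"tx":0,"ty":0,"tz":0,"rx":0,"ry":0,"rz":0,"gripper":1}
    - {"tx":0,"ty":0,"tz":0,"rx":0,"ry":0,"rz":0,"gripper":1}
    - {"tx":0,"ty":0,"tz":0,"rx":0,"ry":0,"rz":0,"gripper":1}
    - {"tx":0,"ty":0,"tz":0,"rx":0,"ry":0,"rz":0,"gripper":1}
    - {"tx":0,"ty":0,"tz":0,"rx":0,"ry":0,"rz":0,"gripper":1}

```text
clock: 5.93
tcp_pos: [0.6486, 0.12, 0.3592]
ee_rot: [-0.457, -3.105, 0.001]
contact_force: [-0.1, -0.1, -4.8]
opening: 0.208
```

```bash
python3 - <<'E'
from h import *
plan([.5025,.219,.061],163.3)
im,K,M=cam("wrist"); cv2.imwrite("pics/w4.png",im); np.savez("w4.npz",K=K,M=M,m=r.get_image("wrist")["mount"])
im,K,M=cam("top"); cv2.imwrite("pics/top4.png",im);crop(im,210,120,200,150,4,"pics/t4.png")
E
```

```text
t 5.93 tcp [0.6486 0.12   0.3592] yaw 163.24 F [-0.1 -0.1 -4.8] M [0.02 0.03 0.03] open 0.208
tot tool-frame shift units [4.191 1.325 7.466] rot units [-0.009 -0.027 -0.009]
```

View pics/w4.png

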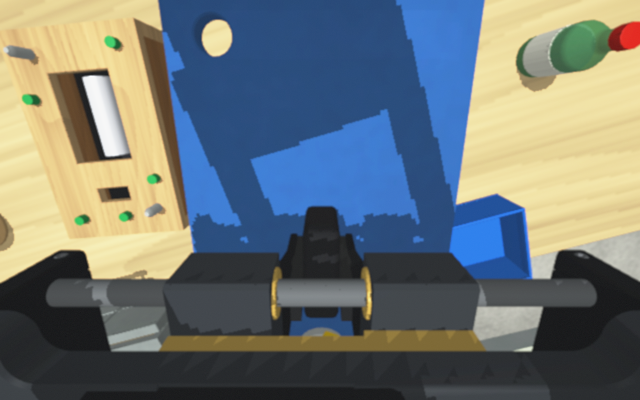

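View pics/t4.png

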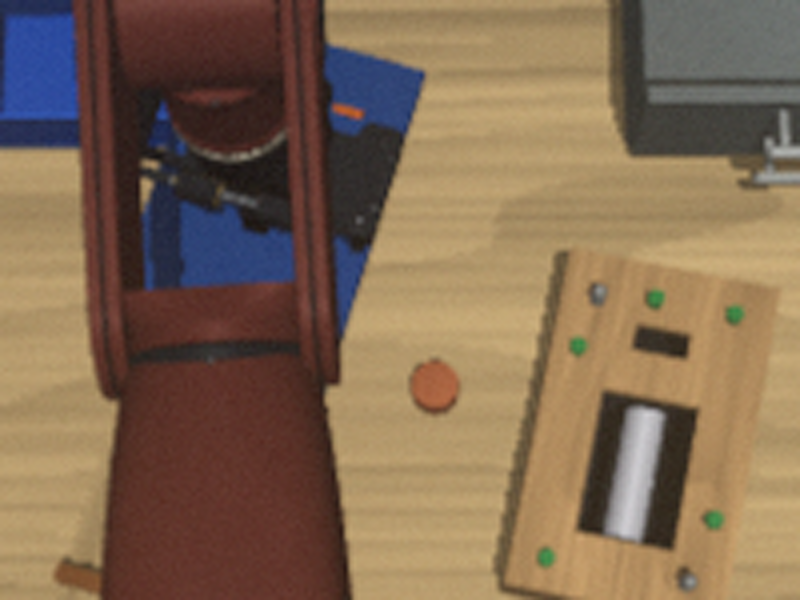

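The panel is held level. The whole frame is visible at left in the wrist view: posts near (18,52) and (152,210), slot at (114,193). I'll enlarge it.

```bash
python3 - <<'E'
from h import *
im=cv2.imread("pics/w4.png")
crop(im,0,10,200,150,4,"pics/w4a.png");crop(im,50,150,150,100,5,"pics/w4b.png");crop(im,150,0,350,260,2.2,"pics/w4c.png")
E
```

```text
(no output)
```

View pics/w4a.png

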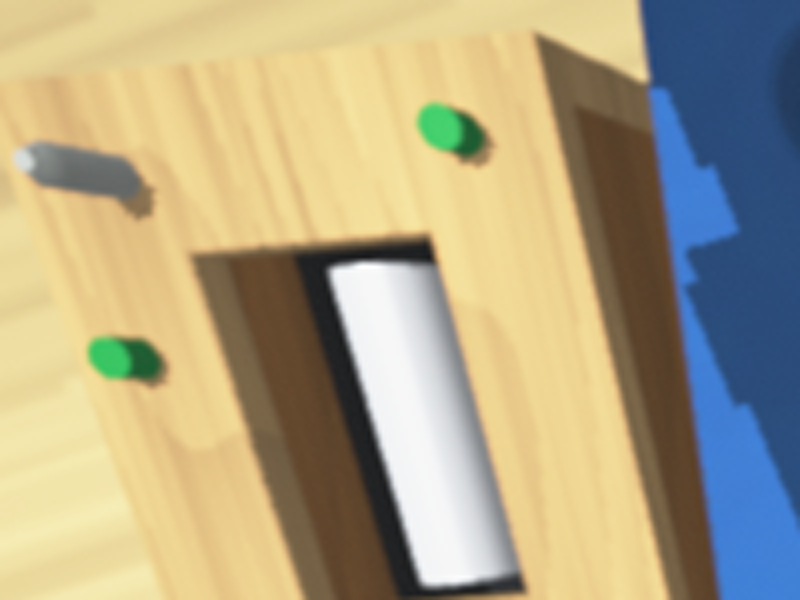

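View pics/w4b.png

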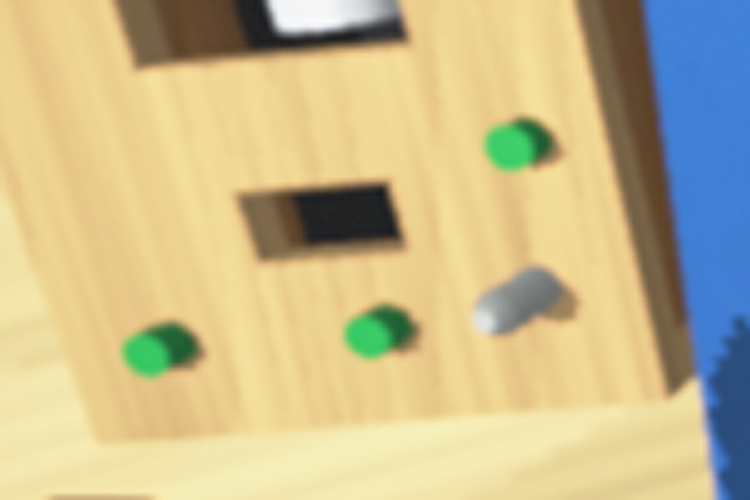

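View pics/w4c.png

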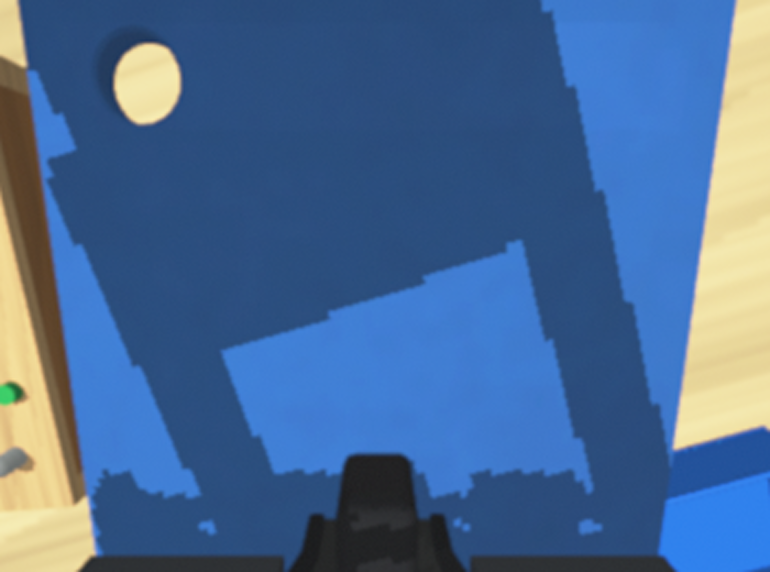

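```bash
cat > rel.py <<'E'
from fit2 import *
d=np.load("w4.npz");K,M=d["K"],d["M"];m=d["m"]
A=lambda u,v:((u+.5)/4-.5,(v+.5)/4-.5+10)
B=lambda u,v:((u+.5)/5-.5+50,(v+.5)/5-.5+150)
C=lambda u,v:((u+.5)/2.2-.5+150,(v+.5)/2.2-.5)
o=[(*A(25,160),-115,-55,31),(*B(487,320),105,60,31),(*B(238,193),69,-23,0),(*B(388,182),69,23,0),(*B(404,243),91,23,0),(*B(260,261),91,-23,0)]
F=fitp(K,M,o,.09,[.52,-.17,-.2])
# panel in tool frame (top plane tool z=.009)
def tp(uv): return unproj2(uv,.009)
def unproj2(uv,z):
    v=m[:3,:3]@np.array([(uv[0]-K[2])/K[0],(uv[1]-K[3])/K[1],1]);return m[:3,3]+v*(z-m[2,3])/v[2]
L=[tp(C(20,0)),tp(C(96,555))];Rr=[tp(C(735,0)),tp(C(660,555))]
print("left",np.round(L,4)[:,:2].tolist(),"right",np.round(Rr,4)[:,:2].tolist())
print("hole right edge",tp(C(181,83)).round(4),"near edge",tp(C(147,125)).round(4))
E
python3 rel.py
```

```text
[ 0.5231 -0.1692 -0.2053] yaw -11.76
[[0.13, 0.23], [-0.38, -0.39], [-0.41, -0.38], [0.06, -0.82], [0.92, 1.17], [-0.32, 0.13]]
left [[0.1332, -0.0786], [-0.0052, -0.079]] right [[0.1331, 0.0823], [-0.0053, 0.0829]]
hole right edge [ 0.1164 -0.0438  0.009 ] near edge [ 0.1075 -0.0527  0.009 ]
```

```bash
python3 - <<'E'
from h import *
plan([.5255,-.171,.17],168.1)
E
```

```text
t 6.08 tcp [0.6493 0.1198 0.3603] yaw 163.23 F [-0.1  0.5 -4.1] M [ 0.01  0.01 -0.02] open 0.207
tot tool-frame shift units [ 0.86  -7.852  4.761] rot units [-0.002 -0.01  -0.812]
```

Request:
carry_out:
  deltas:
    - {"tx":0.04,"ty":-0.4,"tz":0.2,"rx":0,"ry":0,"rz":0,"gripper":1}
    - {"tx":0.08,"ty":-0.6,"tz":0.3,"rx":0,"ry":0,"rz":0,"gripper":1}
    - {"tx":0.08,"ty":-0.75,"tz":0.4,"rx":0,"ry":0,"rz":0,"gripper":1}
    - {"tx":0.08,"ty":-0.85,"tz":0.4,"rx":0,"ry":0,"rz":0,"gripper":1}
    - {"tx":0.08,"ty":-0.85,"tz":0.5,"rx":0,"ry":0,"rz":0,"gripper":1}
    - {"tx":0.08,"ty":-0.85,"tz":0.5,"rx":0,"ry":0,"rz":0,"gripper":1}
    - {"tx":0.08,"ty":-0.85,"tz":0.5,"rx":0,"ry":0,"rz":0,"gripper":1}
    - {"tx":0.08,"ty":-0.85,"tz":0.5,"rx":0,"ry":0,"rz":0,"gripper":1}
    - {"tx":0.08,"ty":-0.75,"tz":0.5,"rx":0,"ry":0,"rz":0,"gripper":1}
    - {"tx":0.08,"ty":-0.6,"tz":0.4,"rx":0,"ry":0,"rz":0,"gripper":1}
    - {"tx":0.06,"ty":-0.35,"tz":0.3,"rx":0,"ry":0,"rz":-0.4,"gripper":1}
    - {"tx":0.04,"ty":-0.15,"tz":0.2,"rx":0,"ry":0,"rz":-0.41,"gripper":1}

```text
clock: 7.08
tcp_pos: [0.5243, -0.1731, 0.1712]
ee_rot: [-0.327, -3.122, 0.0]
contact_force: [-0.1, 0.9, -3.9]
opening: 0.201
```

Request:
carry_out:
  deltas:
    - {"tx":0,"ty":0,"tz":0,"rx":0,"ry":0,"rz":0,"gripper":1}
    - {"tx":0,"ty":0,"tz":0,"rx":0,"ry":0,"rz":0,"gripper":1}
    - {"tx":0,"ty":0,"tz":0,"rx":0,"ry":0,"rz":0,"gripper":1}
    - {"tx":0,"ty":0,"tz":0,"rx":0,"ry":0,"rz":0,"gripper":1}
    - {"tx":0,"ty":0,"tz":0,"rx":0,"ry":0,"rz":0,"gripper":1}

```text
clock: 7.5
tcp_pos: [0.5272, -0.1709, 0.174]
ee_rot: [0.326, 3.123, -0.001]
contact_force: [0.0, 0.0, -4.8]
opening: 0.204
```

```bash
python3 - <<'E'
from h import *
plan([.525,-.171,.15],168.1)
im,K,M=cam("wrist"); cv2.imwrite("pics/w5.png",im); np.savez("w5.npz",K=K,M=M)
im,K,M=cam("scene"); crop(im,205,80,160,150,4,"pics/s5.png")
E
```

```text
t 7.5 tcp [ 0.5272 -0.1709  0.174 ] yaw 168.1 F [ 0.   0.  -4.8] M [ 0.02  0.07 -0.  ] open 0.204
tot tool-frame shift units [ 0.053 -0.014  0.6  ] rot units [-0.003  0.016 -0.   ]
```

View pics/w5.png

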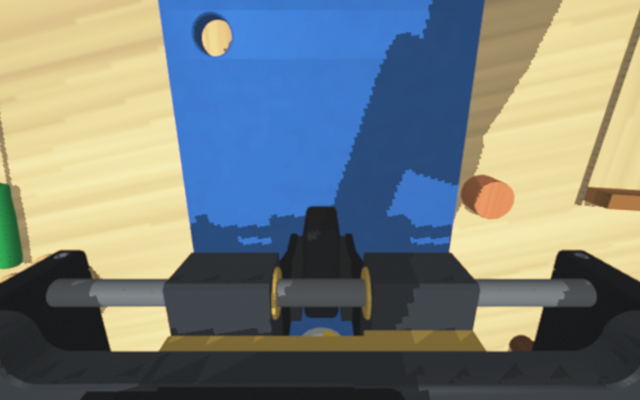

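View pics/s5.png

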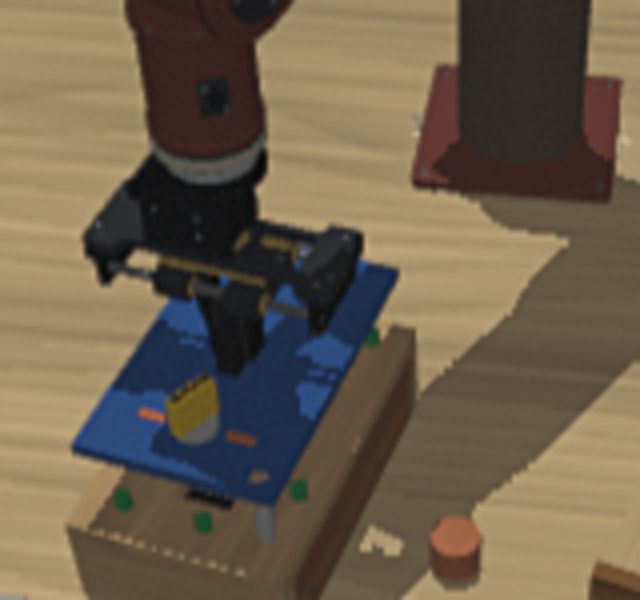

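```bash
python3 - <<'E'
from h import *
im,K,M=cam("scene")
un=lambda u,v:((u+.5)/4-.5+205,(v+.5)/4-.5+80)
z=r.get_state()["tcp_pos"][2]-.0209
h=unproj(K,M,[un(258,477)],z+.012);p=unproj(K,M,[un(265,508)],.121)
print(h,p,h-p)
c=unproj(K,M,[un(72,449),un(272,502),un(398,270)],z+.012);print(c, np.degrees(np.arctan2(*(c[1]-c[0])[[1,0]]))-90,np.degrees(np.arctan2(*(c[1]-c[2])[[1,0]])))
e=c[1]+ (c[0]-c[1])*0  # corner (125,80)
th=np.radians(-11.9);print("panel origin from corner",c[1][:2]-np.array([np.cos(th)*.125-np.sin(th)*.08,np.sin(th)*.125+np.cos(th)*.08]), "from hole",h[0,:2]-np.array([np.cos(th)*.105-np.sin(th)*.06,np.sin(th)*.105+np.cos(th)*.06]))
E
```

```text
[[ 0.64861228 -0.13175157  0.16452647]] [[ 0.64117837 -0.13215342  0.121     ]] [[0.00743391 0.00040184 0.04352647]]
[[ 0.63855991 -0.27157581  0.16452647]
 [ 0.67049959 -0.11714274  0.16452647]
 [ 0.4156062  -0.06439969  0.16452647]] -11.685103548849014 -11.690766572345428
panel origin from corner [ 0.53168964 -0.16964794] from hole [ 0.53349659 -0.16881067]
```

Request:
carry_out:
  deltas:
    - {"tx":0.02,"ty":0,"tz":0.2,"rx":0,"ry":0,"rz":0,"gripper":1}
    - {"tx":0.02,"ty":0,"tz":0.25,"rx":0,"ry":0,"rz":0,"gripper":1}
    - {"tx":0,"ty":0,"tz":0.15,"rx":0,"ry":0,"rz":0,"gripper":1}
    - {"tx":0,"ty":0,"tz":0,"rx":0,"ry":0,"rz":0,"gripper":1}
    - {"tx":0,"ty":0,"tz":0,"rx":0,"ry":0,"rz":0,"gripper":1}
    - {"tx":0,"ty":0,"tz":0,"rx":0,"ry":0,"rz":0,"gripper":1}

```text
clock: 8.15
tcp_pos: [0.5247, -0.171, 0.1488]
ee_rot: [-0.327, -3.124, -0.0]
contact_force: [0.5, 0.8, -5.1]
opening: 0.207
```

```bash
python3 - <<'E'
from h import *
plan([.525,-.171,.15],168.1)
im,K,M=cam("wrist"); cv2.imwrite("pics/w6.png",im); np.savez("w6.npz",K=K,M=M)
crop(im,150,0,120,90,6,"pics/w6c.png")
im,K,M=cam("scene"); cv2.imwrite("pics/scene6.png",im); crop(im,240,180,60,50,12,"pics/s6.png")
E
```

```text
t 8.15 tcp [ 0.5247 -0.171   0.1488] yaw 168.05 F [ 0.5  0.8 -5.1] M [ 0.02  0.01 -0.01] open 0.207
tot tool-frame shift units [-0.007  0.003 -0.031] rot units [ 0.001 -0.002 -0.008]
```

View pics/w6c.png

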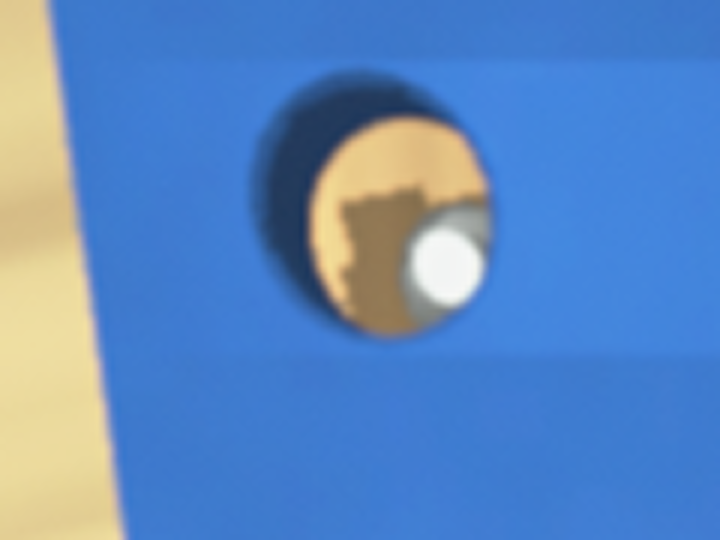

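View pics/s6.png

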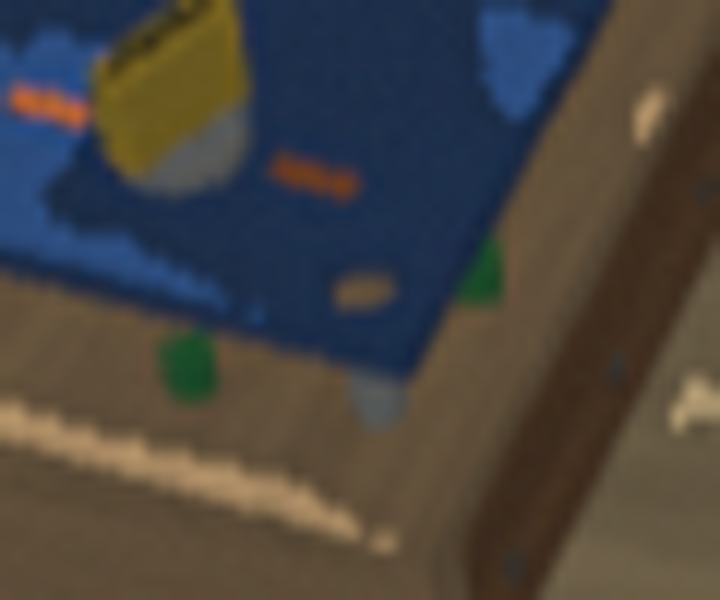

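```bash
python3 - <<'E'
from h import *
d=np.load("w6.npz");K,M=d["K"],d["M"];s=r.get_state()
un=lambda u,v:((u+.5)/6-.5+150,(v+.5)/6-.5)
zu=s["tcp_pos"][2]-.0209
T=R.from_rotvec(s["ee_rot"])
f=lambda uv,z:T.inv().apply(unproj(K,M,[un(*uv)],z)[0]-s["tcp_pos"])[:2].round(4)
print("tip",f((447,267),.121))
print("rim top: right",f((492,215),zu+.012),"near",f((390,338),zu+.012),"farleft",f((250,190),zu+.012),f((365,70),zu+.012))
print("rim bot: left",f((312,215),zu),"far",f((405,117),zu))
print("panel left edge", f((50,0),zu+.012),f((125,535),zu+.012))
E
```

```text
tip [ 0.1168 -0.0534]
rim top: right [ 0.1175 -0.0436] near [ 0.108  -0.0532] farleft [ 0.1194 -0.0639] [ 0.1283 -0.0532]
rim bot: left [ 0.1198 -0.0631] far [ 0.1277 -0.0538]
panel left edge [ 0.1334 -0.0785] [ 0.092  -0.0785]
```

```bash
python3 - <<'E'
from h import *
im,K,M=cam("scene");s=r.get_state();zu=s["tcp_pos"][2]-.0209
un=lambda u,v:((u+.5)/12-.5+240,(v+.5)/12-.5+180)
hole=unproj(K,M,[un(365,290)],zu+.012)[0]
b=unproj(K,M,[un(379,429)],.09)[0]
dirv=b-M[:3,3];dirv[2]=0;dirv/=np.linalg.norm(dirv)
post=b+.007*dirv
print("hole",hole,"post",post,"corner",unproj(K,M,[un(410,381)],zu)[0],unproj(K,M,[un(410,372)],zu+.012)[0])
x=R.from_rotvec(s["ee_rot"]).as_matrix()
print("hole-post in tool xy",x.T@(hole-post))
# frame nearest corner as check
for n in (31,):
    im=cv2.imread("pics/scene0.png");crop(im,240,180,60,50,12,"pics/s0z.png")
    crop(cv2.imread("pics/top0.png"),345,185,50,90,6.5,"pics/t0z.png")
E
```

```text
hole [ 0.64644473 -0.1320098   0.14052819] post [ 0.64273045 -0.13469834  0.09      ] corner [ 0.66373468 -0.11847501  0.12852819] [ 0.67052282 -0.11608981  0.14052819]
hole-post in tool xy [-0.00312065  0.00338825 -0.05052626]
```

View pics/s0z.png

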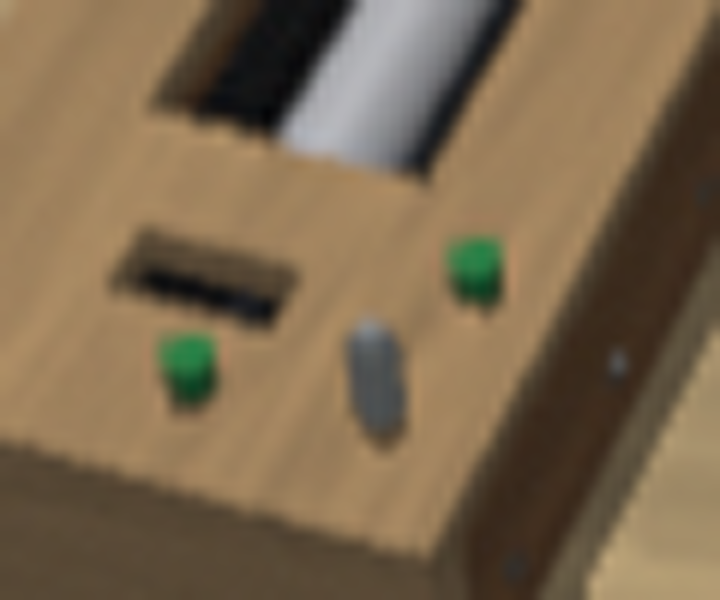

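```bash
python3 - <<'E'
from h import *
im,K,M=cam("scene");s=r.get_state();zu=s["tcp_pos"][2]-.0209
un=lambda u,v:((u+.5)/12-.5+240,(v+.5)/12-.5+180)
x=R.from_rotvec(s["ee_rot"]).as_matrix()
hole=unproj(K,M,[un(365,290)],zu+.012)[0]
b=unproj(K,M,[un(381,436)],.09)[0]
dirv=b-M[:3,3];dirv[2]=0;dirv/=np.linalg.norm(dirv)
for p in (b+.007*dirv,unproj(K,M,[un(370,326)],.121)[0]): print(p,"hole-post tool",(x.T@(hole-p))[:2].round(4))
# predicted pixel of hole top rim centre if aligned on wrist-based posts
E
```

```text
[ 0.6448797  -0.13374918  0.09      ] hole-post tool [-0.0012  0.002 ]
[ 0.6416764 -0.13356    0.121    ] hole-post tool [-0.0044  0.0025]
```

Request:
carry_out:
  deltas:
    - {"tx":-0.02,"ty":-0.02,"tz":0.1,"rx":0,"ry":0,"rz":0,"gripper":1}
    - {"tx":0,"ty":0,"tz":0.1,"rx":0,"ry":0,"rz":0,"gripper":1}
    - {"tx":0,"ty":0,"tz":0.1,"rx":0,"ry":0,"rz":0,"gripper":1}
    - {"tx":0,"ty":0,"tz":0,"rx":0,"ry":0,"rz":0,"gripper":1}
    - {"tx":0,"ty":0,"tz":0,"rx":0,"ry":0,"rz":0,"gripper":1}
    - {"tx":0,"ty":0,"tz":0,"rx":0,"ry":0,"rz":0,"gripper":1}

```text
clock: 8.85
tcp_pos: [0.5253, -0.1719, 0.1368]
ee_rot: [-0.327, -3.124, -0.0]
contact_force: [-0.0, -1.0, -3.7]
opening: 0.202
```

```bash
python3 - <<'E'
from h import *
plan([.525,-.171,.1229],168.1)
im,K,M=cam("wrist"); cv2.imwrite("pics/w7.png",im); np.savez("w7.npz",K=K,M=M)
crop(im,150,0,120,90,6,"pics/w7c.png")
im,K,M=cam("scene"); cv2.imwrite("pics/scene7.png",im); crop(im,240,180,60,50,12,"pics/s7.png")
E
```

```text
t 8.85 tcp [ 0.5253 -0.1719  0.1368] yaw 168.06 F [-0.  -1.  -3.7] M [ 0.05 -0.04  0.  ] open 0.202
tot tool-frame shift units [0.012 0.021 0.348] rot units [ 0.    -0.002 -0.006]
```

View pics/w7c.png

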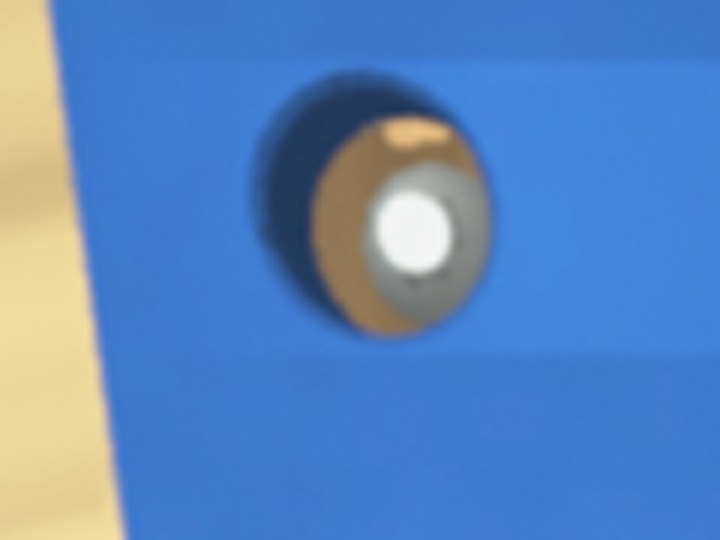

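View pics/s7.png

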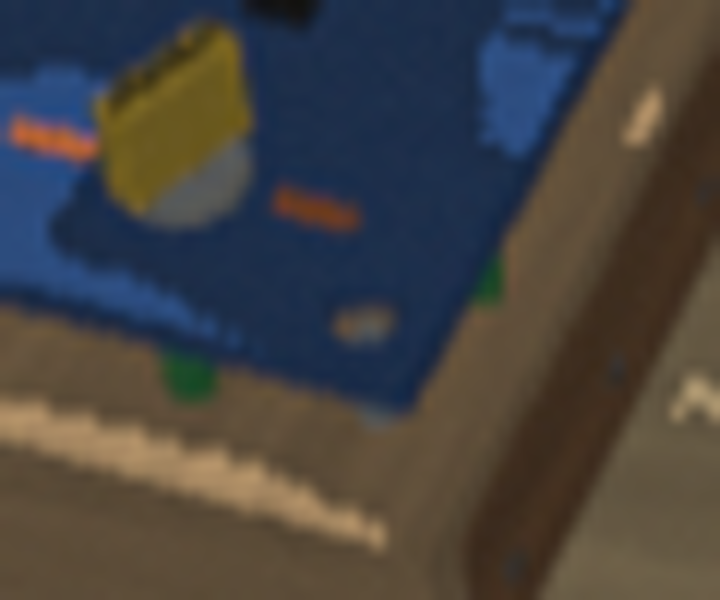

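```bash
python3 - <<'E'
from h import *
d=np.load("w7.npz");K,M=d["K"],d["M"];s=r.get_state()
un=lambda u,v:((u+.5)/6-.5+150,(v+.5)/6-.5)
T=R.from_rotvec(s["ee_rot"])
f=lambda uv,z:T.inv().apply(unproj(K,M,[un(*uv)],z)[0]-s["tcp_pos"])[:2].round(4)
print("tip",f((413,232),.121))
im,K,M=cam("scene");zu=s["tcp_pos"][2]-.0209
un=lambda u,v:((u+.5)/12-.5+240,(v+.5)/12-.5+180)
h=unproj(K,M,[un(365,323)],zu+.012)[0];p=unproj(K,M,[un(370,326)],.121)[0]
print(T.inv().apply(h-p).round(4))
E
```

```text
tip [ 0.1174 -0.0528]
[-0.0049  0.0015 -0.0072]
```

Both posts have entered their holes: post a is within 1 mm of centre in the wrist view, and tip b shows inside its hole at (372,328) in the enlarged scene crop. I'll continue down onto the pads.

Request:
carry_out:
  deltas:
    - {"tx":-0.015,"ty":0.02,"tz":0.05,"rx":0,"ry":0,"rz":0,"gripper":1}
    - {"tx":0,"ty":0,"tz":0.1,"rx":0,"ry":0,"rz":0,"gripper":1}
    - {"tx":0,"ty":0,"tz":0.1,"rx":0,"ry":0,"rz":0,"gripper":1}
    - {"tx":0,"ty":0,"tz":0.06,"rx":0,"ry":0,"rz":0,"gripper":1}
    - {"tx":0,"ty":0,"tz":0,"rx":0,"ry":0,"rz":0,"gripper":1}
    - {"tx":0,"ty":0,"tz":0,"rx":0,"ry":0,"rz":0,"gripper":1}
    - {"tx":0,"ty":0,"tz":0,"rx":0,"ry":0,"rz":0,"gripper":1}

```text
clock: 9.58
tcp_pos: [0.5261, -0.1713, 0.1246]
ee_rot: [0.327, 3.125, -0.0]
contact_force: [0.4, 0.0, -4.0]
opening: 0.205
```

```bash
python3 - <<'E'
from h import *
plan([.525,-.171,.1229],168.1)
im,K,M=cam("wrist"); cv2.imwrite("pics/w8.png",im)
crop(im,150,0,120,90,6,"pics/w8c.png")
im,K,M=cam("scene"); cv2.imwrite("pics/scene8.png",im); crop(im,205,130,100,100,6,"pics/s8.png")
E
```

```text
t 9.58 tcp [ 0.5261 -0.1713  0.1246] yaw 168.06 F [ 0.4  0.  -4. ] M [-0.03  0.01  0.01] open 0.205
tot tool-frame shift units [0.03  0.002 0.041] rot units [ 0.     0.    -0.007]
```

View pics/w8c.png

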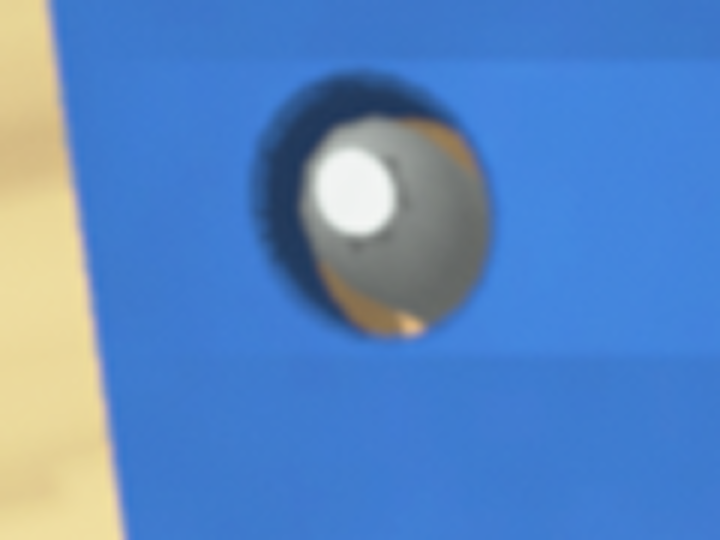

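View pics/s8.png

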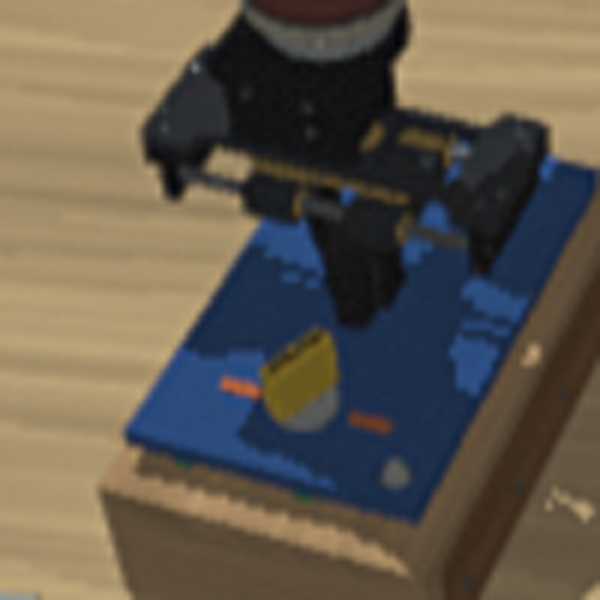

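Request:
carry_out:
  deltas:
    - {"tx":0,"ty":0,"tz":0.04,"rx":0,"ry":0,"rz":0,"gripper":1}
    - {"tx":0,"ty":0,"tz":0.03,"rx":0,"ry":0,"rz":0,"gripper":1}
    - {"tx":0,"ty":0,"tz":0,"rx":0,"ry":0,"rz":0,"gripper":1}
    - {"tx":0,"ty":0,"tz":0,"rx":0,"ry":0,"rz":0,"gripper":1}
    - {"tx":0,"ty":0,"tz":0,"rx":0,"ry":0,"rz":0,"gripper":1}

```text
clock: 10.1
tcp_pos: [0.5265, -0.1715, 0.1225]
ee_rot: [0.327, 3.124, -0.001]
contact_force: [-1.6, 0.7, 1.9]
opening: 0.21
```

Request:
carry_out:
  deltas:
    - {"tx":0,"ty":0,"tz":0,"rx":0,"ry":0,"rz":0,"gripper":0.45}
    - {"tx":0,"ty":0,"tz":0,"rx":0,"ry":0,"rz":0,"gripper":0.45}
    - {"tx":0,"ty":0,"tz":0,"rx":0,"ry":0,"rz":0,"gripper":0.45}
    - {"tx":0,"ty":0,"tz":0,"rx":0,"ry":0,"rz":0,"gripper":0.45}
    - {"tx":0,"ty":0,"tz":0,"rx":0,"ry":0,"rz":0,"gripper":0.45}
    - {"tx":0,"ty":0,"tz":-0.4,"rx":0,"ry":0,"rz":0,"gripper":0.45}
    - {"tx":0,"ty":0,"tz":-0.7,"rx":0,"ry":0,"rz":0,"gripper":0.45}
    - {"tx":0,"ty":0,"tz":-0.8,"rx":0,"ry":0,"rz":0,"gripper":0.45}
    - {"tx":0,"ty":0,"tz":-0.8,"rx":0,"ry":0,"rz":0,"gripper":0.45}
    - {"tx":0,"ty":0,"tz":-0.3,"rx":0,"ry":0,"rz":0,"gripper":0.45}
    - {"tx":0,"ty":0,"tz":0,"rx":0,"ry":0,"rz":0,"gripper":0.45}
    - {"tx":0,"ty":0,"tz":0,"rx":0,"ry":0,"rz":0,"gripper":0.45}

```text
clock: 11.1
tcp_pos: [0.5263, -0.1714, 0.2417]
ee_rot: [0.327, 3.124, -0.001]
contact_force: [0.2, -0.2, -1.0]
opening: 0.549
```

```bash
python3 - <<'E'
from h import *
plan([.525,-.171,.1229],168.1)
im,K,M=cam("wrist"); cv2.imwrite("pics/w9.png",im);np.savez("w9.npz",K=K,M=M)
im,K,M=cam("scene"); cv2.imwrite("pics/scene9.png",im); crop(im,205,130,120,100,6,"pics/s9.png")
E
```

```text
t 11.1 tcp [ 0.5263 -0.1714  0.2417] yaw 168.06 F [ 0.2 -0.2 -1. ] M [-0.03 -0.   -0.01] open 0.549
tot tool-frame shift units [0.037 0.003 2.97 ] rot units [-0.002  0.01  -0.007]
```

View pics/w9.png

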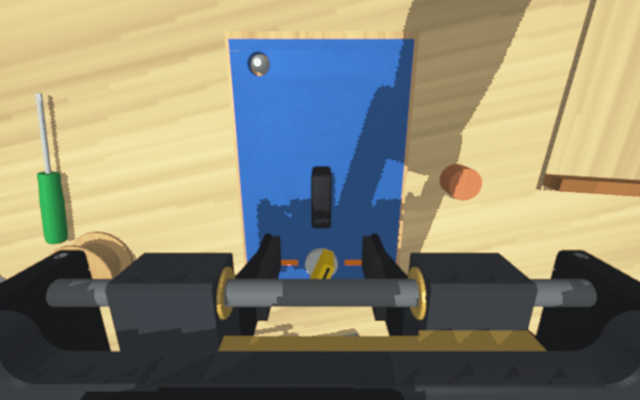

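View pics/s9.png

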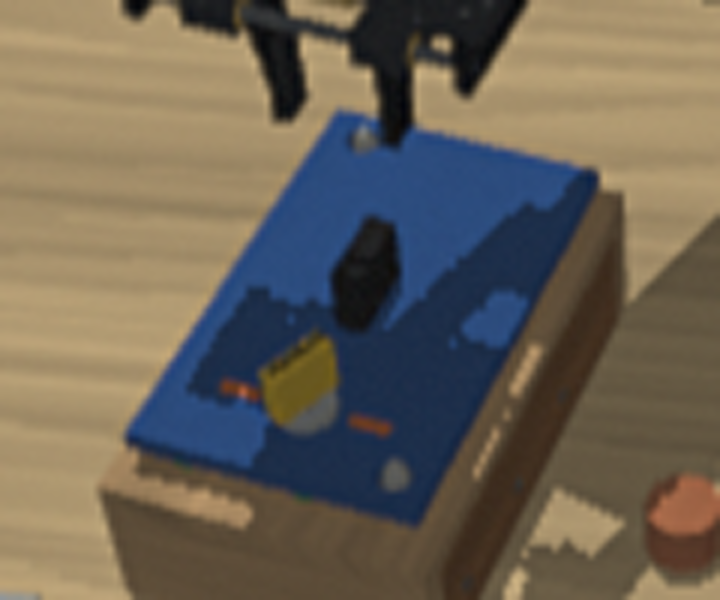

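The panel rests on the pads with both posts through its holes, at (259,63) in the wrist view and (395,475) in the scene crop. Next I'll hover over the fastener, turned to match the wing.

Request:
carry_out:
  deltas:
    - {"tx":-0.5,"ty":0,"tz":0,"rx":0,"ry":0,"rz":0,"gripper":0.45}
    - {"tx":-0.9,"ty":0,"tz":0,"rx":0,"ry":0,"rz":0,"gripper":0.45}
    - {"tx":-0.6,"ty":0,"tz":0,"rx":0,"ry":0,"rz":0,"gripper":0.45}
    - {"tx":0,"ty":0,"tz":0,"rx":0,"ry":0,"rz":0.9,"gripper":0.45}
    - {"tx":0,"ty":0,"tz":0,"rx":0,"ry":0,"rz":0.9,"gripper":0.45}
    - {"tx":0,"ty":0,"tz":0,"rx":0,"ry":0,"rz":0.9,"gripper":0.45}
    - {"tx":0,"ty":0,"tz":0,"rx":0,"ry":0,"rz":0.8,"gripper":0.45}
    - {"tx":0,"ty":0,"tz":0,"rx":0,"ry":0,"rz":0,"gripper":0.45}
    - {"tx":0,"ty":0,"tz":0,"rx":0,"ry":0,"rz":0,"gripper":0.45}
    - {"tx":0,"ty":0,"tz":0,"rx":0,"ry":0,"rz":0,"gripper":0.45}
    - {"tx":0,"ty":0,"tz":0,"rx":0,"ry":0,"rz":0,"gripper":0.45}

```text
clock: 12.12
tcp_pos: [0.6041, -0.1878, 0.241]
ee_rot: [-0.888, -3.012, -0.0]
contact_force: [0.1, -0.2, 0.3]
opening: 0.549
```

```bash
python3 - <<'E'
from h import *
plan([.6048,-.1881,.1229],147)
im,K,M=cam("wrist"); cv2.imwrite("pics/w10.png",im);np.savez("w10.npz",K=K,M=M)
crop(im,240,90,170,130,4.6,"pics/w10c.png")
E
```

```text
t 12.12 tcp [ 0.6041 -0.1878  0.241 ] yaw 147.15 F [ 0.1 -0.2  0.3] M [-0.07  0.06  0.03] open 0.549
tot tool-frame shift units [-0.024  0.003  2.952] rot units [-0.002 -0.011  0.026]
```

View pics/w10.png

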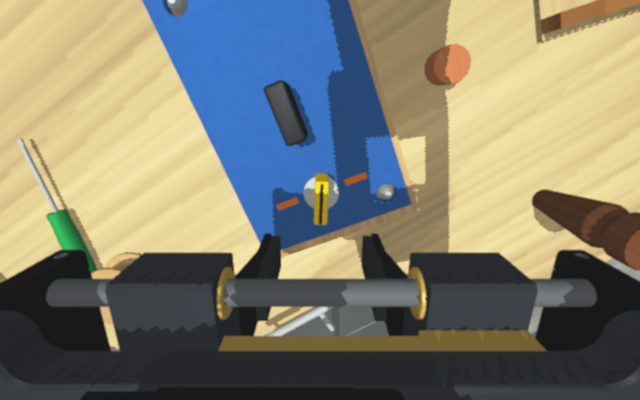

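View pics/w10c.png

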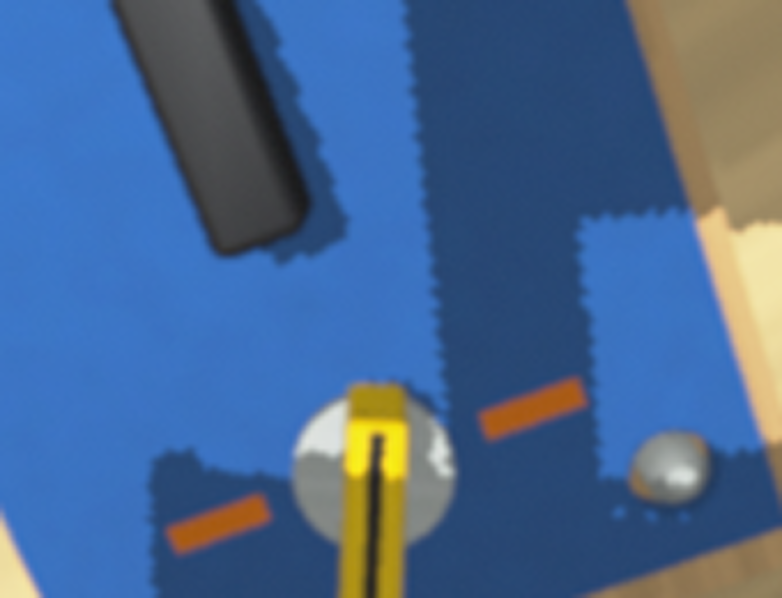

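```bash
python3 - <<'E'
from h import *
d=np.load("w10.npz");K,M=d["K"],d["M"];s=r.get_state()
un=lambda u,v:((u+.5)/4.6-.5+240,(v+.5)/4.6-.5+90)
T=R.from_rotvec(s["ee_rot"])
f=lambda uv,z:T.inv().apply(unproj(K,M,[un(*uv)],z)[0]-s["tcp_pos"])[:2]
an=lambda a,b:np.degrees(np.arctan2(*(b-a)[::-1]))
for a,b in [((377,435),(371,598)),((350,420),(340,598)),((408,420),(404,598))]:
    A,B=f(b,.154),f(a,.154);print("wing",A.round(4),B.round(4),an(A,B))
A,B=f((218,524),.114),f((532,408),.114);print("marks",A.round(4),B.round(4),"mid",(A+B)/2,an(A,B))
# disc centre (z .1205)
print("disc",f((374,468),.1205),"handle end etc")
print("wing far end",f((377,418),.154))
crop(cv2.imread("pics/w10.png"),290,160,60,75,8,"pics/w10d.png")
E
```

```text
wing [-0.0133  0.0004] [0.019  0.0016] 2.0223975613714917
wing [-0.0133 -0.0055] [ 0.0219 -0.0034] 3.4349881268029567
wing [-0.0133  0.0068] [0.0219 0.0073] 0.8521331792445356
marks [-0.0115 -0.0332] [0.0145 0.0348] mid [0.00149523 0.00077984] 69.00057761456313
disc [0.00307866 0.00100709] handle end etc
wing far end [0.02229018 0.00158467]
```

View pics/w10d.png

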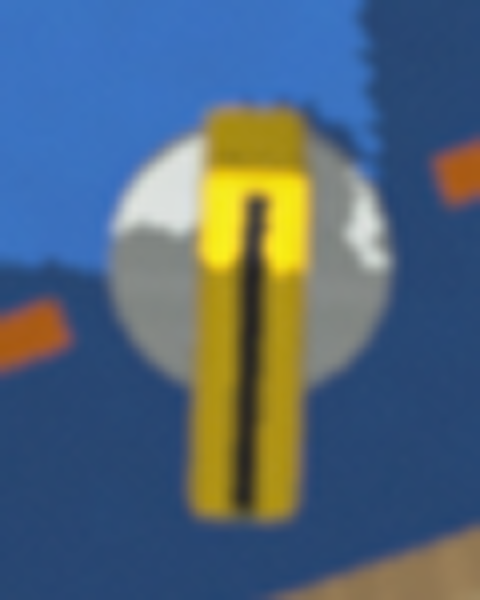

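Request:
carry_out:
  deltas:
    - {"tx":0,"ty":-0.02,"tz":0.5,"rx":0,"ry":0,"rz":0.33,"gripper":0.45}
    - {"tx":0,"ty":0,"tz":0.7,"rx":0,"ry":0,"rz":0,"gripper":0.45}
    - {"tx":0,"ty":0,"tz":0.7,"rx":0,"ry":0,"rz":0,"gripper":0.45}
    - {"tx":0,"ty":0,"tz":0.5,"rx":0,"ry":0,"rz":0,"gripper":0.45}
    - {"tx":0,"ty":0,"tz":0.3,"rx":0,"ry":0,"rz":0,"gripper":0.45}
    - {"tx":0,"ty":0,"tz":0.13,"rx":0,"ry":0,"rz":0,"gripper":0.45}
    - {"tx":0,"ty":0,"tz":0,"rx":0,"ry":0,"rz":0,"gripper":0.45}
    - {"tx":0,"ty":0,"tz":0,"rx":0,"ry":0,"rz":0,"gripper":0.45}
    - {"tx":0,"ty":0,"tz":0,"rx":0,"ry":0,"rz":0,"gripper":0.45}
    - {"tx":0,"ty":0,"tz":0,"rx":0,"ry":0,"rz":0,"gripper":0.45}

```text
clock: 13.0
tcp_pos: [0.605, -0.189, 0.1305]
ee_rot: [0.942, 2.994, -0.001]
contact_force: [-0.0, 0.6, 0.6]
opening: 0.55
```

```bash
python3 - <<'E'
from h import *
plan([.6048,-.1881,.126],145.2)
im,K,M=cam("wrist"); cv2.imwrite("pics/w11.png",im)
im,K,M=cam("scene"); crop(im,205,130,120,100,6,"pics/s11.png")
E
```

```text
t 13.0 tcp [ 0.605  -0.189   0.1305] yaw 145.09 F [-0.   0.6  0.6] M [ 0.02 -0.07 -0.01] open 0.55
tot tool-frame shift units [0.018 0.015 0.112] rot units [ 0.005  0.029 -0.019]
```

View pics/w11.png

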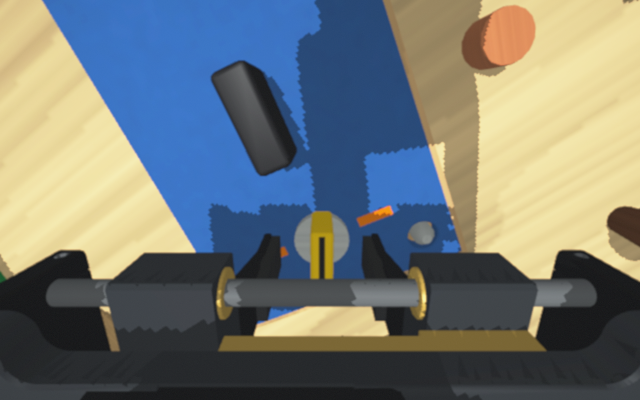

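View pics/s11.png

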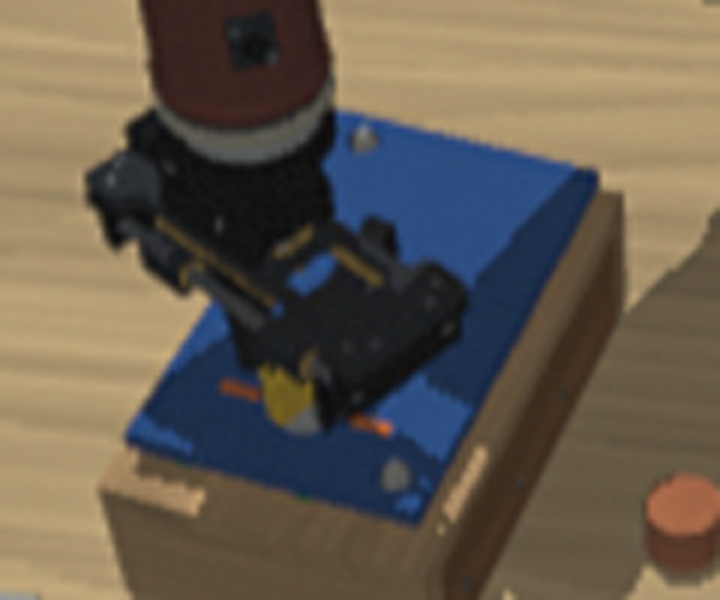

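Request:
carry_out:
  deltas:
    - {"tx":0,"ty":0,"tz":0.06,"rx":0,"ry":0,"rz":0,"gripper":1}
    - {"tx":0,"ty":0,"tz":0,"rx":0,"ry":0,"rz":0,"gripper":1}
    - {"tx":0,"ty":0,"tz":0,"rx":0,"ry":0,"rz":0,"gripper":1}
    - {"tx":0,"ty":0,"tz":0,"rx":0,"ry":0,"rz":0,"gripper":1}
    - {"tx":0,"ty":0,"tz":0,"rx":0,"ry":0,"rz":0,"gripper":1}
    - {"tx":0,"ty":0,"tz":0,"rx":0,"ry":0,"rz":0,"gripper":1}
    - {"tx":0,"ty":0,"tz":0,"rx":0,"ry":0,"rz":0,"gripper":1}
    - {"tx":0,"ty":0,"tz":0,"rx":0,"ry":0,"rz":0,"gripper":1}
    - {"tx":0,"ty":0,"tz":0,"rx":0,"ry":0,"rz":0,"gripper":1}
    - {"tx":0,"ty":0,"tz":0,"rx":0,"ry":0,"rz":0,"gripper":1}
    - {"tx":0,"ty":0,"tz":0,"rx":0,"ry":0,"rz":0,"gripper":1}

```text
clock: 14.02
tcp_pos: [0.604, -0.1884, 0.1261]
ee_rot: [0.942, 2.997, 0.0]
contact_force: [0.4, 0.6, 0.5]
opening: 0.139
```

```bash
python3 - <<'E'
from h import *
plan([.6048,-.1881,.126],78.1)
E
```

```text
t 14.02 tcp [ 0.604  -0.1884  0.1261] yaw 145.09 F [0.4 0.6 0.5] M [-0.   -0.08 -0.02] open 0.139
tot tool-frame shift units [-0.012  0.019  0.003] rot units [ 1.0000e-03 -0.0000e+00  1.1164e+01]
```

Gripped the wing (opening 12 mm, no force). I'll turn it clockwise 11.16 units (67°).

Request:
carry_out:
  deltas:
    - {"tx":0,"ty":0,"tz":0,"rx":0,"ry":0,"rz":0.5,"gripper":1}
    - {"tx":0,"ty":0,"tz":0,"rx":0,"ry":0,"rz":0.7,"gripper":1}
    - {"tx":0,"ty":0,"tz":0,"rx":0,"ry":0,"rz":0.7,"gripper":1}
    - {"tx":0,"ty":0,"tz":0,"rx":0,"ry":0,"rz":0.7,"gripper":1}
    - {"tx":0,"ty":0,"tz":0,"rx":0,"ry":0,"rz":0.7,"gripper":1}
    - {"tx":0,"ty":0,"tz":0,"rx":0,"ry":0,"rz":0.7,"gripper":1}
    - {"tx":0,"ty":0,"tz":0,"rx":0,"ry":0,"rz":0.7,"gripper":1}
    - {"tx":0,"ty":0,"tz":0,"rx":0,"ry":0,"rz":0.7,"gripper":1}
    - {"tx":0,"ty":0,"tz":0,"rx":0,"ry":0,"rz":0.6,"gripper":1}

```text
clock: 14.77
tcp_pos: [0.6038, -0.1886, 0.1261]
ee_rot: [-1.827, -2.555, 0.001]
contact_force: [-0.1, 0.2, 0.9]
opening: 0.136
```

```bash
python3 - <<'E'
from h import *
plan([.6048,-.1881,.126],78.1);print(r.get_state()["joint_positions"].round(2))
E
```

```text
t 14.77 tcp [ 0.6038 -0.1886  0.1261] yaw 108.88 F [-0.1  0.2  0.9] M [-0.06  0.07  0.06] open 0.136
tot tool-frame shift units [0.004 0.029 0.003] rot units [-4.00e-03  1.00e-03  5.13e+00]
[-0.43  0.32  1.59 -0.    1.23 -0.76]
```

Request:
carry_out:
  deltas:
    - {"tx":0,"ty":0,"tz":0,"rx":0,"ry":0,"rz":0.7,"gripper":1}
    - {"tx":0,"ty":0,"tz":0,"rx":0,"ry":0,"rz":0.7,"gripper":1}
    - {"tx":0,"ty":0,"tz":0,"rx":0,"ry":0,"rz":0.7,"gripper":1}
    - {"tx":0,"ty":0,"tz":0,"rx":0,"ry":0,"rz":0.7,"gripper":1}
    - {"tx":0,"ty":0,"tz":0,"rx":0,"ry":0,"rz":0.7,"gripper":1}
    - {"tx":0,"ty":0,"tz":0,"rx":0,"ry":0,"rz":0.7,"gripper":1}
    - {"tx":0,"ty":0,"tz":0,"rx":0,"ry":0,"rz":0.6,"gripper":1}
    - {"tx":0,"ty":0,"tz":0,"rx":0,"ry":0,"rz":0.33,"gripper":1}
    - {"tx":0,"ty":0,"tz":0,"rx":0,"ry":0,"rz":0,"gripper":1}
    - {"tx":0,"ty":0,"tz":0,"rx":0,"ry":0,"rz":0,"gripper":1}
    - {"tx":0,"ty":0,"tz":0,"rx":0,"ry":0,"rz":0,"gripper":1}

```text
clock: 15.68
tcp_pos: [0.6036, -0.1887, 0.1261]
ee_rot: [-2.435, -1.984, 0.001]
contact_force: [-2.3, -0.8, 1.1]
opening: 0.131
```

```bash
python3 - <<'E'
from h import *
plan([.6048,-.1881,.126],78.1);print(r.get_state()["joint_positions"].round(2))
im,K,M=cam("wrist"); cv2.imwrite("pics/w12.png",im);np.savez("w12.npz",K=K,M=M)
im,K,M=cam("scene"); crop(im,205,130,120,100,6,"pics/s12.png")
E
```

```text
t 15.68 tcp [ 0.6036 -0.1887  0.1261] yaw 78.36 F [-2.3 -0.8  1.1] M [-0.14  0.49 -0.05] open 0.131
tot tool-frame shift units [0.02  0.027 0.003] rot units [-0.007  0.003  0.043]
[-0.43  0.32  1.59 -0.    1.23 -0.22]
```

View pics/w12.png

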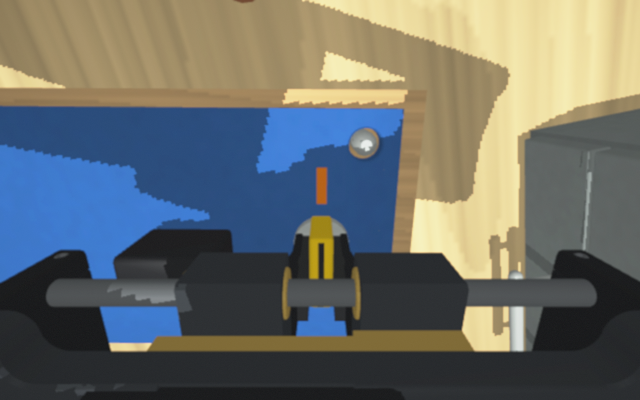

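View pics/s12.png

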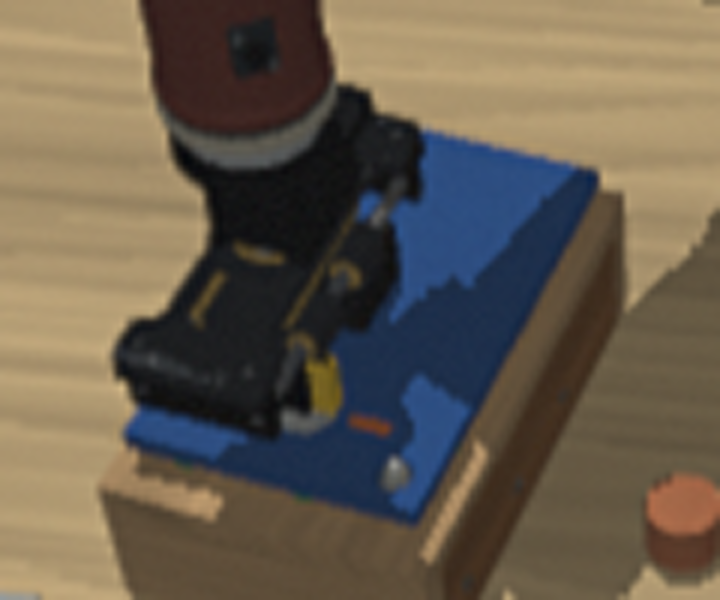

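The wing, the orange mark and the tool column all line up at about 321 px. I'll release, rise and check the angle.

Request:
carry_out:
  deltas:
    - {"tx":0,"ty":0,"tz":0,"rx":0,"ry":0,"rz":0,"gripper":0.55}
    - {"tx":0,"ty":0,"tz":0,"rx":0,"ry":0,"rz":0,"gripper":0.55}
    - {"tx":0,"ty":0,"tz":0,"rx":0,"ry":0,"rz":0,"gripper":0.55}
    - {"tx":0,"ty":0,"tz":0,"rx":0,"ry":0,"rz":0,"gripper":0.55}
    - {"tx":0,"ty":0,"tz":-0.4,"rx":0,"ry":0,"rz":0,"gripper":0.55}
    - {"tx":0,"ty":0,"tz":-0.7,"rx":0,"ry":0,"rz":0,"gripper":0.55}
    - {"tx":0,"ty":0,"tz":-0.9,"rx":0,"ry":0,"rz":0,"gripper":0.55}
    - {"tx":0,"ty":0,"tz":-0.7,"rx":0,"ry":0,"rz":0,"gripper":0.55}
    - {"tx":0,"ty":0,"tz":-0.3,"rx":0,"ry":0,"rz":0,"gripper":0.55}
    - {"tx":0,"ty":0,"tz":0,"rx":0,"ry":0,"rz":0,"gripper":0.55}
    - {"tx":0,"ty":0,"tz":0,"rx":0,"ry":0,"rz":0,"gripper":0.55}

```text
clock: 16.7
tcp_pos: [0.6041, -0.1885, 0.2459]
ee_rot: [2.436, 1.983, 0.001]
contact_force: [0.2, 0.3, 0.4]
opening: 0.455
```

```bash
python3 - <<'E'
from h import *
plan([.5265,-.1715,.23],168.1)
im,K,M=cam("wrist"); cv2.imwrite("pics/w13.png",im);np.savez("w13.npz",K=K,M=M)
crop(im,240,90,170,150,4.6,"pics/w13c.png")
E
```

```text
t 16.7 tcp [ 0.6041 -0.1885  0.2459] yaw 78.31 F [0.2 0.3 0.4] M [-0.11  0.11  0.02] open 0.455
tot tool-frame shift units [ 0.024 -1.986  0.397] rot units [ 5.0000e-03  7.0000e-03 -1.4965e+01]
```

View pics/w13c.png

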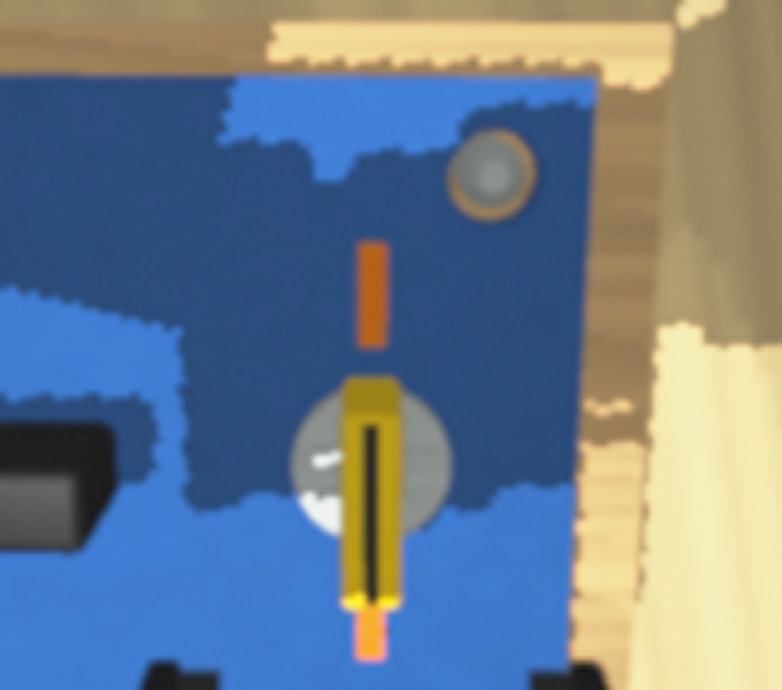

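The wing is exactly in line with both marks (all at column 372 of the crop). Going to the handle.

Request:
carry_out:
  deltas:
    - {"tx":0.02,"ty":-0.6,"tz":0,"rx":0,"ry":0,"rz":0,"gripper":0.5}
    - {"tx":0,"ty":-0.9,"tz":0,"rx":0,"ry":0,"rz":0,"gripper":0.5}
    - {"tx":0,"ty":-0.49,"tz":0,"rx":0,"ry":0,"rz":0,"gripper":0.5}
    - {"tx":0,"ty":0,"tz":0,"rx":0,"ry":0,"rz":-0.7,"gripper":0.5}
    - {"tx":0,"ty":0,"tz":0,"rx":0,"ry":0,"rz":-1,"gripper":0.5}
    - {"tx":0,"ty":0,"tz":0,"rx":0,"ry":0,"rz":-1,"gripper":0.5}
    - {"tx":0,"ty":0,"tz":0,"rx":0,"ry":0,"rz":-1,"gripper":0.5}
    - {"tx":0,"ty":0,"tz":0,"rx":0,"ry":0,"rz":-1,"gripper":0.5}
    - {"tx":0,"ty":0,"tz":0,"rx":0,"ry":0,"rz":-1,"gripper":0.5}
    - {"tx":0,"ty":0,"tz":0,"rx":0,"ry":0,"rz":-1,"gripper":0.5}
    - {"tx":0,"ty":0,"tz":0,"rx":0,"ry":0,"rz":-1,"gripper":0.5}
    - {"tx":0,"ty":0,"tz":0,"rx":0,"ry":0,"rz":-1,"gripper":0.5}

```text
clock: 17.75
tcp_pos: [0.5248, -0.1709, 0.2428]
ee_rot: [-1.306, -2.852, -0.0]
contact_force: [-0.8, -0.4, -0.5]
opening: 0.501
```

Request:
carry_out:
  deltas:
    - {"tx":0,"ty":0,"tz":0,"rx":0,"ry":0,"rz":-1,"gripper":0.5}
    - {"tx":0,"ty":0,"tz":0,"rx":0,"ry":0,"rz":-1,"gripper":0.5}
    - {"tx":0,"ty":0,"tz":0,"rx":0,"ry":0,"rz":-1,"gripper":0.5}
    - {"tx":0,"ty":0,"tz":0,"rx":0,"ry":0,"rz":-1,"gripper":0.5}
    - {"tx":0,"ty":0,"tz":0,"rx":0,"ry":0,"rz":-1,"gripper":0.5}
    - {"tx":0,"ty":0,"tz":0,"rx":0,"ry":0,"rz":-0.8,"gripper":0.5}
    - {"tx":0,"ty":0,"tz":0,"rx":0,"ry":0,"rz":-0.47,"gripper":0.5}
    - {"tx":0,"ty":0,"tz":0,"rx":0,"ry":0,"rz":0,"gripper":0.5}
    - {"tx":0,"ty":0,"tz":0,"rx":0,"ry":0,"rz":0,"gripper":0.5}
    - {"tx":0,"ty":0,"tz":0,"rx":0,"ry":0,"rz":0,"gripper":0.5}

```text
clock: 18.58
tcp_pos: [0.5255, -0.1713, 0.2445]
ee_rot: [-0.327, -3.122, -0.001]
contact_force: [-0.0, -0.6, 0.4]
opening: 0.501
```

```bash
python3 - <<'E'
from h import *
plan([.5262,-.1714,.1237],168.1)
im,K,M=cam("wrist"); cv2.imwrite("pics/w14.png",im)
E
```

```text
t 18.58 tcp [ 0.5255 -0.1713  0.2445] yaw 168.03 F [-0.  -0.6  0.4] M [0.01 0.04 0.01] open 0.501
tot tool-frame shift units [-2.60e-02 -2.00e-03  3.02e+00] rot units [ 0.006 -0.024 -0.012]
```

View pics/w14.png

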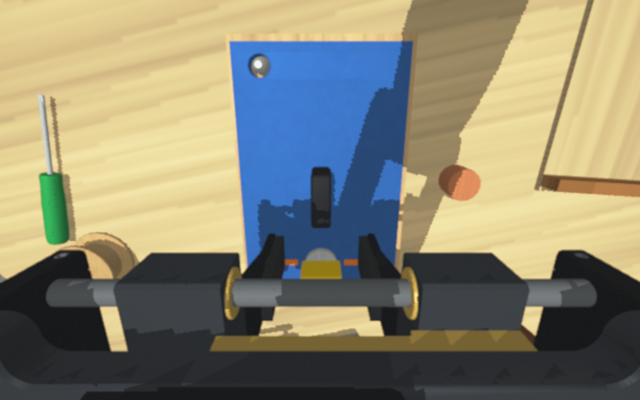

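Request:
carry_out:
  deltas:
    - {"tx":-0.02,"ty":0,"tz":0.5,"rx":0,"ry":0,"rz":0,"gripper":0.5}
    - {"tx":0,"ty":0,"tz":0.8,"rx":0,"ry":0,"rz":0,"gripper":0.5}
    - {"tx":0,"ty":0,"tz":0.8,"rx":0,"ry":0,"rz":0,"gripper":0.5}
    - {"tx":0,"ty":0,"tz":0.5,"rx":0,"ry":0,"rz":0,"gripper":0.5}
    - {"tx":0,"ty":0,"tz":0.3,"rx":0,"ry":0,"rz":0,"gripper":0.5}
    - {"tx":0,"ty":0,"tz":0.12,"rx":0,"ry":0,"rz":0,"gripper":0.5}
    - {"tx":0,"ty":0,"tz":0,"rx":0,"ry":0,"rz":0,"gripper":0.5}
    - {"tx":0,"ty":0,"tz":0,"rx":0,"ry":0,"rz":0,"gripper":0.5}

```text
clock: 19.3
tcp_pos: [0.5278, -0.1721, 0.1265]
ee_rot: [0.325, 3.123, -0.001]
contact_force: [0.7, -0.3, 0.8]
opening: 0.496
```

Request:
carry_out:
  deltas:
    - {"tx":0,"ty":0,"tz":0,"rx":0,"ry":0,"rz":0,"gripper":1}
    - {"tx":0,"ty":0,"tz":0,"rx":0,"ry":0,"rz":0,"gripper":1}
    - {"tx":0,"ty":0,"tz":0,"rx":0,"ry":0,"rz":0,"gripper":1}
    - {"tx":0,"ty":0,"tz":0,"rx":0,"ry":0,"rz":0,"gripper":1}
    - {"tx":0,"ty":0,"tz":0,"rx":0,"ry":0,"rz":0,"gripper":1}
    - {"tx":0,"ty":0,"tz":0,"rx":0,"ry":0,"rz":0,"gripper":1}
    - {"tx":0,"ty":0,"tz":0,"rx":0,"ry":0,"rz":0,"gripper":1}
    - {"tx":0,"ty":0,"tz":0,"rx":0,"ry":0,"rz":0,"gripper":1}
    - {"tx":0,"ty":0,"tz":0,"rx":0,"ry":0,"rz":0,"gripper":1}

```text
clock: 20.05
tcp_pos: [0.5272, -0.1719, 0.1256]
ee_rot: [0.325, 3.124, -0.0]
contact_force: [0.5, 0.4, 1.0]
opening: 0.204
```

Request:
carry_out:
  deltas:
    - {"tx":0,"ty":0,"tz":0.08,"rx":0,"ry":0,"rz":0,"gripper":1}
    - {"tx":0,"ty":0,"tz":0.08,"rx":0,"ry":0,"rz":0,"gripper":1}
    - {"tx":0,"ty":0,"tz":0.08,"rx":0,"ry":0,"rz":0,"gripper":1}
    - {"tx":0,"ty":0,"tz":0,"rx":0,"ry":0,"rz":0,"gripper":1}
    - {"tx":0,"ty":0,"tz":0,"rx":0,"ry":0,"rz":0,"gripper":1}
    - {"tx":0,"ty":0,"tz":0,"rx":0,"ry":0,"rz":0,"gripper":1}

```text
clock: 20.55
tcp_pos: [0.5273, -0.1719, 0.116]
ee_rot: [0.325, 3.124, -0.0]
contact_force: [-0.9, -0.5, 6.0]
opening: 0.202
```

Request:
carry_out:
  deltas:
    - {"tx":0,"ty":0,"tz":0.05,"rx":0,"ry":0,"rz":0,"gripper":1}
    - {"tx":0,"ty":0,"tz":0.05,"rx":0,"ry":0,"rz":0,"gripper":1}
    - {"tx":0,"ty":0,"tz":0,"rx":0,"ry":0,"rz":0,"gripper":1}
    - {"tx":0,"ty":0,"tz":0,"rx":0,"ry":0,"rz":0,"gripper":1}
    - {"tx":0,"ty":0,"tz":0,"rx":0,"ry":0,"rz":0,"gripper":1}

```text
clock: 20.97
tcp_pos: [0.5273, -0.1719, 0.1138]
ee_rot: [0.325, 3.124, -0.001]
contact_force: [-6.2, 3.2, 17.5]
opening: 0.201
```

```bash
python3 - <<'E'
from h import *
im,K,M=cam("wrist"); cv2.imwrite("pics/w15.png",im)
im,K,M=cam("scene"); crop(im,205,130,120,100,6,"pics/s15.png")
plan([.5262,-.1714,.1125],168.1)
E
```

```text
t 21.07 tcp [ 0.5273 -0.1719  0.1138] yaw 168.13 F [-5.4  2.1 17.5] M [ 0.54  1.09 -0.03] open 0.203
tot tool-frame shift units [0.03  0.007 0.032] rot units [-0.003  0.008  0.005]
```

View pics/w15.png

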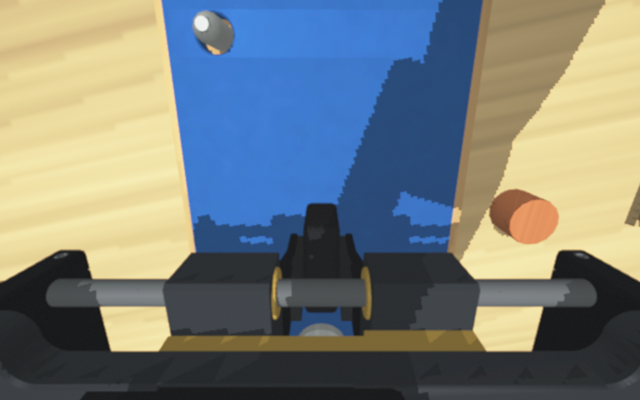

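View pics/s15.png

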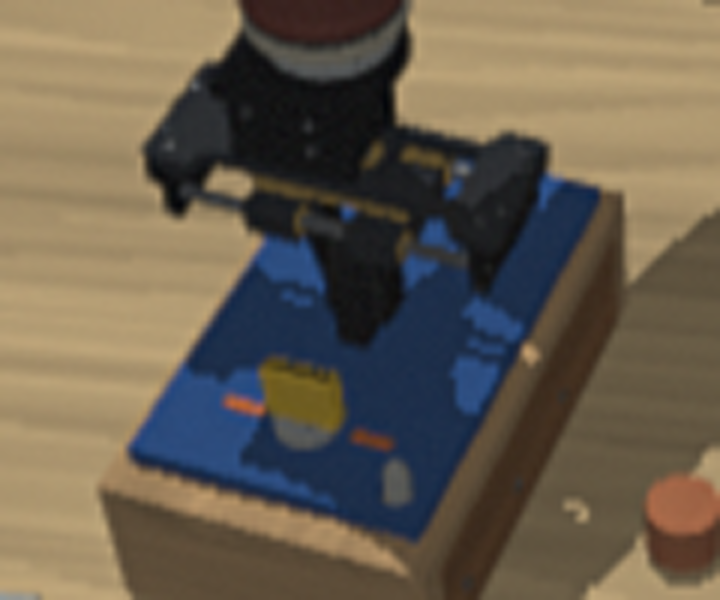

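Request:
carry_out:
  deltas:
    - {"tx":0.02,"ty":0,"tz":0.03,"rx":0,"ry":0,"rz":0,"gripper":1}
    - {"tx":0,"ty":0,"tz":0,"rx":0,"ry":0,"rz":0,"gripper":1}
    - {"tx":0,"ty":0,"tz":0,"rx":0,"ry":0,"rz":0,"gripper":1}
    - {"tx":0,"ty":0,"tz":0,"rx":0,"ry":0,"rz":0,"gripper":1}
    - {"tx":0,"ty":0,"tz":0,"rx":0,"ry":0,"rz":0,"gripper":1}

```text
clock: 21.48
tcp_pos: [0.5273, -0.1719, 0.1137]
ee_rot: [0.324, 3.122, -0.001]
contact_force: [-7.3, 3.5, 21.7]
opening: 0.202
```

```bash
python3 - <<'E'
from h import *
plan([.5262,-.1714,.1125],168.1)
im,K,M=cam("scene"); crop(im,225,175,80,60,10,"pics/s16.png")
im,K,M=cam("top"); cv2.imwrite("pics/top16.png",im)
plan([.5262,-.1714,.1125],168.1)
E
```

```text
t 21.48 tcp [ 0.5273 -0.1719  0.1137] yaw 168.14 F [-7.3  3.5 21.7] M [ 0.65  1.17 -0.05] open 0.202
tot tool-frame shift units [0.031 0.007 0.031] rot units [-0.005  0.025  0.006]
t 21.58 tcp [ 0.5273 -0.172   0.1138] yaw 168.13 F [-6.   3.7 21.8] M [ 0.66  1.2  -0.08] open 0.204
tot tool-frame shift units [0.031 0.008 0.032] rot units [-0.005  0.025  0.006]
```

View pics/s16.png

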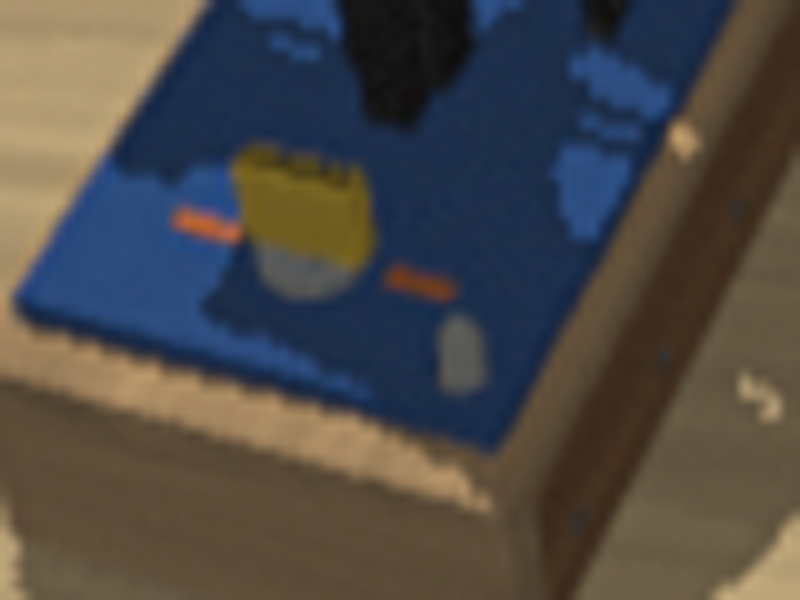

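View pics/top16.png

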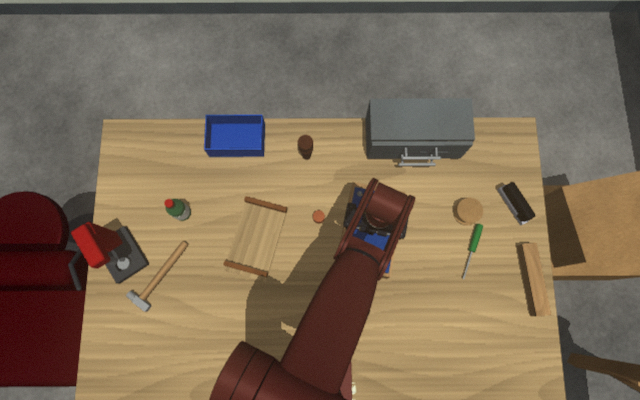

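```bash
python3 - <<'E'
from workcell import r
print(r.hand_in()); s=r.get_state(); print(s["clock"],s["tcp_pos"],s["contact_force"])
E
```

```text
the job is handed in; nothing more can be done
None
the job is handed in; nothing more can be done
```

The panel is on the frame with both posts through its holes, and it was pressed down flush with the fastener in line. I handed the job in at about 21.6 s, still holding the handle and pushing down.

I lifted the panel by its handle, lowered it over the posts onto the green pads and let go. Then I turned the yellow wing about 67° clockwise, went back to the handle and pressed.

**What the last checks showed:**
- **Fastener:** in the wrist view after the turn, the wing was in line with both orange marks. The scene view during the press still showed it in line.
- **Flush:** the panel went down 11.8 mm of the 12 mm and met a hard stop. Pushing from 17.5 to 21.7 N moved it no further, and the scene view showed no gap.
- **Bystanders:** in the final top view they were where they started.

**What disagreed:**
- **Post b reading:** while threading, the scene camera put the hole for post b up to about 5 mm off along x. The wrist camera showed post a within about 1 mm. I trusted the wrist camera, and both posts went in.
- **Sideways force:** about 7 N of sideways force remained during the press. A small correction did not remove it.
- **After hand-in:** no state reading was available, so the last second is unchecked.

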